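# Serve waffles from the warming pan with a spatula

## Robot

A 6-joint arm with a two-finger parallel gripper is mounted at the origin on the work surface. World frame = base frame: x ahead of the robot, y to its left, z up, the work surface at z = 0. Lengths are in m, angles in rad, forces in N, time in s.
With the tool pointing down it reaches from about 0.35 to 0.85 m from the base axis. Payload 8.1 kg.
Tool frame: the origin (TCP) lies between the finger pads; the fingertips stand 25 mm ahead of it and the grasp point (between the pads) lies 6 mm ahead of it; z points along the fingers, y is the line along which they close (so a half turn about z gives the same grasp; the last joint's range is limited). The gripper opens to 93 mm and grips with 3 to 60 N. Pads are 15 mm wide; open, the fingers measure 128 mm over their backs; the gripper's body (75 mm by 188 mm) begins 65 mm behind the grasp point.
Start: joints at [-0.085, 0.13, 1.488, -0, 1.523, -0.085], TCP at [0.6, 0, 0.244] pointing down, gripper open.
Joint ranges: [-2.96, 2.96], [-0.89, 2.26], [0.02, 2.5], [-1.34, 4.48], [0, 2.73], [-2.66, 2.66]. Speed limits (rad/s): [2.39, 2.39, 2.79, 3.14, 3.14, 3.14].

## Interface

Orientations are given as a rotation vector (axis times angle).
In Python, from plant import robot gives the robot as it stands.
- The arm moves only by the tool arm_command, never from a script. Its argument "increments" is text: rows parted by semicolons, each of 5 numbers parted by spaces: the closure, from 0 (fully open) to 1 (shut), then the shift along the tool's x, y, z in mm, then the turn about the tool's z in rad. A call has 1 to 5 rows; each row is the pose to reach, as a shift and turn from the pose commanded when the call began, along the tool's axes at that moment; what a row does not reach only later rows make up. A row lasts 1/10 s, in which the tool goes at most 50 mm and 8.59 degrees, less where a joint would pass 70% of its speed; a pose out of reach is approached as far as the arm can. A call with a gripper value outside its range is refused whole. The fingers move at their own pace and stop on an object; "grip_force" is the grip in N (left out, the last holds). Time passes only in rows, so rows that repeat a pose let the fingers close. It gives the time, the measured TCP pose, the force, the opening and the grip force at its end, in the units of the state.
- robot.read_state(): the state, without advancing time (a new reading comes with each control period).
- robot.read_camera(name): name is "scene" or "side" or "wrist"; returns the picture (420x560x3 uint8, blue, green, red); there is no depth.
- robot.camera_model(name): a dict with "fx", "fy", "cx", "cy" (pixels), "eye" and "rotation" of the camera in the world. Camera axes: x right, y down, z forward; pixel columns grow to the right and rows downward; lengths in m; the calibration is good to about 2 mm. A picture is of the moment at which its call begins: read the wrist's pose just before it. camera_model takes no time and is no camera call; for the wrist camera it gives the pose at the moment of the call.
- robot.close_job(): hands the job in; it is judged then, once.
The state is a dict: "t": time; "q": joint angles; "dq": joint speeds; "joint_torque": joint torques, N m; "tool_pos": TCP position; "orientation": TCP orientation; "force": force on the tool from outside, world axes, zero at the start; "wrist_torque": the same for the moment, N m; "opening": finger opening in m; "gripper_force": force on a finger pad.
Only numpy, scipy, OpenCV 4.12 (cv2) and the standard library are available. Lean on these libraries where they do the work, as an engineer would, in place of code of your own. Each camera call takes 0.05 s, during which the arm holds its last target. There are 200 camera calls.

## Task

Take the warming pan off the heat by sliding it along the hob, without lifting it, from the red mark until it stands squarely on the blue one; there, use the spatula to lift every waffle out of the pan and lay them all flat, side by side, fully on the white serving tray. Then slide the empty pan back squarely onto the red mark and leave the spatula standing with its blade on the green mat. The fingers must not touch the food, and the tubs and lids stay where they are.

Things in the scene. Friction and masses are not known exactly. Their poses are not given: they have to be found in the camera images.
- pan: Loose dark ribbed pan, 172 x 176 mm, 0.8 kg. Origin: centre of underside; x along its ribs, away from the robot, y left (handle on -y). Two lanes at y = +-43 mm. Per lane two 6 mm ribs, +-30 mm from its middle, tops at z = 23; below the waffles a clear channel 54 mm wide, z 5 to 23, open at both ends. 4 mm fences at y = 0, +-86 rise to z = 32; small stops on the ribs at x = 0, +-84 to z = 30.
- pan_grip (a point): Point to grip on the pan's upright wooden handle on its -y side: a block 60 (pan x) x 14 (pan y) mm, from z = 14 to 58 mm of the pan; this point is 12 mm under its top, at pan (0, -130, 46) mm.
- spatula: Loose cranked spatula, 200 g, balances standing on its blade. Origin: centre of blade underside; x to the tip, z up. Flat blade 85 (x) x 42 (y) x 3 mm; neck 10 mm thick rises from x = -38, z = 6 to x = -58, z = 62 mm; red handle, a bar along x from -52 to -138 mm, 18 mm wide, z 53 to 79 mm.
- spatula_grip (a point): Point to grip on the spatula's handle, at spatula (-90, 0, 66) mm; pinch it across the spatula's y, firmly.
- mark_heat: Red square mark painted on the black hob (top 6 mm above the bench): the heat position. 186 x 188 mm, slightly larger than the pan without its handle. Origin: its centre, x and z axes as the pan's when it stands square on it.
- mark_rest: Blue square mark painted on the hob, 186 x 188 mm: the rest position, off the heat, about 210 mm to the left or the right of the red one. Origin: its centre, axes as for the red mark.
- tray: Fixed white ribbed serving tray on the bench, to the robot's right. Origin: centre of underside; x along its ribs, away from the robot, y left. Base 190 (x) x 200 (y) x 5 mm; ribs 6 mm wide at y = +-13, +-73 mm, tops at z = 23: two channels 54 mm wide, z 5 to 23, at y = +-43 mm, open at both ends. Room for four waffles, at x = +-42, y = +-43 mm.
- mat: Green mat fixed on the bench, 270 (its x) x 110 (its y) x 2 mm, where the spatula stands. Origin: centre of its underside.
- waffle1: Square golden waffle, rigid, 74 x 74 x 12 mm, 60 g, lying flat; may be absent. Origin: centre of its underside. When present it starts in the pan's front left nest (pan x -42, y 43 mm).
- waffle2: Square golden waffle, rigid, 74 x 74 x 12 mm, 60 g, lying flat; may be absent. Origin: centre of its underside. When present it starts in the pan's front right nest (pan x -42, y -43 mm).
- waffle3: Square golden waffle, rigid, 74 x 74 x 12 mm, 60 g, lying flat; may be absent. Origin: centre of its underside. When present it starts in the pan's rear left nest (pan x 42, y 43 mm).
- waffle4: Square golden waffle, rigid, 74 x 74 x 12 mm, 60 g, lying flat; may be absent. Origin: centre of its underside. When present it starts in the pan's rear right nest (pan x 42, y -43 mm).
- tub_a: Bystander: full round food tub with lid, reddish filling, 106 mm across, 58 mm high. Origin: centre of its underside.
- tub_b: Bystander: full round food tub with lid, orange filling, 106 mm across, 58 mm high. Origin: centre of its underside.
- lids: Bystander: stack of white lids, 106 mm across, 31 mm high. Origin: centre of its underside.
There are look-alikes about, which are no part of the job. What is shaped like the waffle2 but pink or turquoise is not meant.

How it is judged:
On the way, in this order (a step that is already met when the one before it is completed fails the run):
1. the pan stands squarely on the blue mark (horizontal distance between pan and mark_rest below 0.022 m and angle between the x axis of pan and the x axis of mark_rest, either way round below 0.15 rad and linear speed of pan below 0.03 m/s), for 0.2 s.
2. every waffle lies flat on the serving tray, the pan still at the blue mark (within 80 mm) (x of waffle1 in the frame of tray between -0.063 and 0.063 m and y of waffle1 in the frame of tray between -0.066 and 0.066 m and z of waffle1 in the frame of tray between 0.018 and 0.028 m and angle between each of waffle1, waffle2, waffle3, waffle4's own z axis and vertical below 0.1 rad and linear speed of each of waffle1, waffle2, waffle3, waffle4 below 0.03 m/s and x of waffle2 in the frame of tray between -0.063 and 0.063 m and y of waffle2 in the frame of tray between -0.066 and 0.066 m and z of waffle2 in the frame of tray between 0.018 and 0.028 m and x of waffle3 in the frame of tray between -0.063 and 0.063 m and y of waffle3 in the frame of tray between -0.066 and 0.066 m and z of waffle3 in the frame of tray between 0.018 and 0.028 m and x of waffle4 in the frame of tray between -0.063 and 0.063 m and y of waffle4 in the frame of tray between -0.066 and 0.066 m and z of waffle4 in the frame of tray between 0.018 and 0.028 m and horizontal distance between pan and mark_rest below 0.08 m), for 0.2 s.
3. the empty pan stands squarely on the red mark again (horizontal distance between pan and mark_heat below 0.022 m and angle between the x axis of pan and the x axis of mark_heat, either way round below 0.15 rad and linear speed of pan below 0.03 m/s), for 0.2 s.
At the end, for the whole second after the job is handed in: Every waffle present lies flat (within 0.1 rad) on the serving tray's ribs, its centre within 63 mm (x) and 66 mm (y) of the tray's centre; the pan stands within 22 mm and 0.15 rad of the red mark; the spatula stands level on its blade, the blade's centre on the green mat; all at rest and released (all of step 3 and x of waffle1 in the frame of tray between -0.063 and 0.063 m and y of waffle1 in the frame of tray between -0.066 and 0.066 m and z of waffle1 in the frame of tray between 0.018 and 0.028 m and angle between each of waffle1, waffle2, waffle3, waffle4, spatula's own z axis and vertical below 0.1 rad and linear speed of each of waffle1, waffle2, waffle3, waffle4, spatula below 0.03 m/s and x of waffle2 in the frame of tray between -0.063 and 0.063 m and y of waffle2 in the frame of tray between -0.066 and 0.066 m and z of waffle2 in the frame of tray between 0.018 and 0.028 m and x of waffle3 in the frame of tray between -0.063 and 0.063 m and y of waffle3 in the frame of tray between -0.066 and 0.066 m and z of waffle3 in the frame of tray between 0.018 and 0.028 m and x of waffle4 in the frame of tray between -0.063 and 0.063 m and y of waffle4 in the frame of tray between -0.066 and 0.066 m and z of waffle4 in the frame of tray between 0.018 and 0.028 m and x of spatula in the frame of mat between -0.13 and 0.13 m and y of spatula in the frame of mat between -0.052 and 0.052 m and z of spatula in the frame of mat below 0.01 m); the robot touches nothing.
It fails at once if a waffle touched by the fingers (contact force between the fingers and waffle1 above 0.5 N or contact force between the fingers and waffle2 above 0.5 N or contact force between the fingers and waffle3 above 0.5 N or contact force between the fingers and waffle4 above 0.5 N).
It fails at once if the pan lifted more than about 15 mm off the hob, or tipped (height (world z) of pan above 0.022 m or angle between pan's own z axis and vertical above 0.15 rad).
It fails at once if a bystander moved more than 30 mm (distance of any of tub_a, tub_b, lids from where it was at the start of the episode above 0.03 m).
Of waffle1, waffle2, waffle3, waffle4 only 2 to 4 are there at a start; the rules pass over those that are not, and their reading is None.
At some moment in a run one of spatula, pan may be knocked a few centimetres aside while the robot is not near it.
It also fails if it takes over 210 s, if anything falls off the work surface, if the arm or the gripper's body presses on something with over 40 N, if the wrist force passes 120 N, or if a joint passes its speed limit or range.

## Working session

There is one attempt and no reset: what is moved stays moved. The work goes in short steps, Python scripts to look and compute and a tool call to move; the robot and the scene stay as the last step left them, time stands still between calls to the robot, and variables do not carry over. Pictures are saved under pics/ and viewed, at most 14 in all, crops included, and the job is handed in when it is done.

Besides the shell and the picture viewer there is one more tool, called after "Emit:" by a JSON object that holds its "method" and its "body". arm_command: Moves the arm, as the interface text tells. Its arguments: {"type":"object","properties":{"increments":{"type":"string"},"grip_force":{"type":"number"}},"required":["increments"]}

```bash
ls; mkdir -p pics
python3 - <<'E'
from plant import robot
import cv2,numpy as np
s=robot.read_state();print({k:np.round(v,3) for k,v in s.items()})
for n in ("scene","side","wrist"):
    m=robot.camera_model(n);cv2.imwrite(f"pics/{n}0.png",robot.read_camera(n));print(n,{k:np.round(v,3).tolist() for k,v in m.items()})
E
```

```text
pics
{'t': np.float64(0.0), 'q': array([-0.085,  0.131,  1.489, -0.   ,  1.523, -0.085]), 'dq': array([ 0.001, -0.   ,  0.001,  0.   , -0.   , -0.   ]), 'joint_torque': array([-2.0000e-03, -5.5985e+01, -4.9176e+01,  7.7000e-02,  3.6000e-02,
       -0.0000e+00]), 'tool_pos': array([0.599, 0.   , 0.243]), 'orientation': array([-2.22e+00, -2.22e+00,  2.00e-03]), 'force': array([-0.153,  0.16 ,  0.051]), 'wrist_torque': array([ 0.051,  0.044, -0.027]), 'gripper_force': np.float64(0.0), 'opening': np.float64(0.093)}
scene {'fx': 521.804, 'fy': 521.804, 'cx': 288.418, 'cy': 205.722, 'eye': [1.34, -0.707, 1.13], 'rotation': [-2.177, -0.927, 0.424]}
side {'fx': 379.614, 'fy': 379.614, 'cx': 275.851, 'cy': 213.18, 'eye': [0.446, 0.947, 0.586], 'rotation': [-0.127, 2.683, -1.574]}
wrist {'fx': 371.868, 'fy': 371.868, 'cx': 286.649, 'cy': 209.633, 'eye': [0.599, 0.077, 0.383], 'rotation': [2.866, 0.001, -0.001]}
```

View pics/scene0.png

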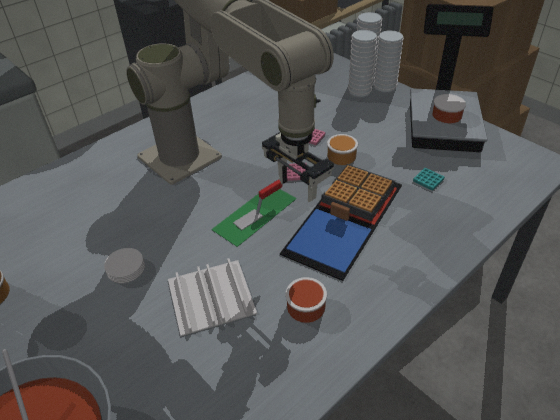

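View pics/side0.png

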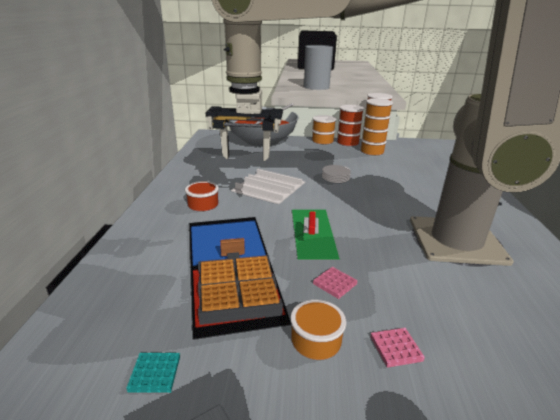

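View pics/wrist0.png

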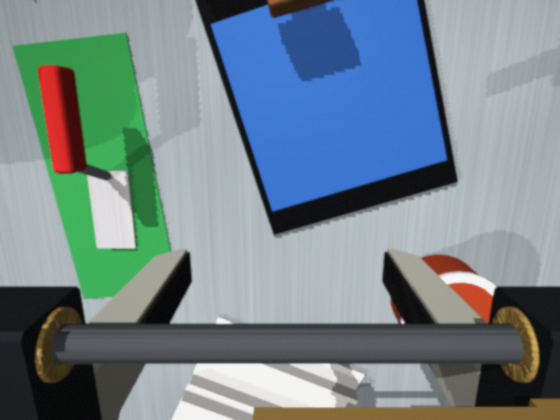

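The scene image shows the pan with four waffles on the red mark at about (358,195). Blue mark is at (327,240), the spatula at (258,205) on the green mat, and the tray at (212,295). The bystanders are tub_a (306,300), tub_b (342,150) and the lids (125,265).

The look-alikes for the waffles are pink at (315,136) and (293,172) and turquoise at (429,180). Only the golden ones inside the pan are meant.

```bash
cat > h.py <<'E'
from plant import robot
import cv2,numpy as np
from scipy.spatial.transform import Rotation as R
def shot(n,save=None):
    m=robot.camera_model(n);im=robot.read_camera(n)
    if save: cv2.imwrite(f"pics/{save}.png",im)
    return im,m
def ray(m,px,z):
    px=np.atleast_2d(px).astype(float)
    d=np.c_[(px[:,0]-m["cx"])/m["fx"],(px[:,1]-m["cy"])/m["fy"],np.ones(len(px))]
    d=R.from_rotvec(m["rotation"]).apply(d);e=np.array(m["eye"])
    return (e+d*((z-e[2])/d[:,2])[:,None])[:,:2]
HS={"blue":((100,120,60),(125,255,255)),"green":((50,100,40),(75,255,255)),"red":((0,170,60),(6,255,255)),
    "gold":((8,140,60),(20,255,255)),"white":((0,0,175),(180,40,255)),"dark":((0,0,0),(180,255,45))}
def mask(im,c):
    h=cv2.cvtColor(im,cv2.COLOR_BGR2HSV);m=cv2.inRange(h,*HS[c])
    if c=="red": m|=cv2.inRange(h,(175,170,60),(180,255,255))
    return m
def blobs(im,c,amin=60):
    cs,_=cv2.findContours(mask(im,c),cv2.RETR_EXTERNAL,cv2.CHAIN_APPROX_NONE)
    return sorted([k[:,0] for k in cs if cv2.contourArea(k)>amin],key=lambda k:-cv2.contourArea(k))
def rect(m,k,z):
    """min-area rectangle of contour projected on plane z: centre mm, size mm, angle deg"""
    (c,s,a)=cv2.minAreaRect((ray(m,k,z)*1000).astype(np.float32));return np.round(c,1),np.round(s,1),round(a,1)
def tcp():
    s=robot.read_state();r=R.from_rotvec(s["orientation"]).as_matrix()
    return np.array(s["tool_pos"])*1000,np.arctan2(r[1,1],r[0,1]),s   # yaw of tool y axis
def go(x,y,z,yaw=None):
    """increments (tool axes, mm/rad) from now to TCP x,y,z mm, tool-y yaw"""
    p,w,s=tcp();r=R.from_rotvec(s["orientation"]).as_matrix()
    d=r.T@(np.array([x,y,z])-p)
    t=0 if yaw is None else -((yaw-w+np.pi/2)%np.pi-np.pi/2)
    print("tcp",np.round(p,1),"yaw",round(np.degrees(w),1),"q6",round(s["q"][5],2),"t",round(float(s["t"]),1),"-> dx,dy,dz,turn",np.round(d,1),round(t,3))
E
python3 - <<'E'
from h import *
for n in("scene","side","wrist"):
    im,m=cv2.imread(f"pics/{n}0.png"),robot.camera_model(n)
    for c,z in(("blue",.006),("green",.002),("red",.006),("gold",.041),("white",.02)):
        for k in blobs(im,c)[:4]: print(n,c,k.mean(0).round(),*rect(m,k,z))
E
```

```text
scene blue [329. 240.] [644.5  85.2] [188.5 191.4] 17.0
scene green [252. 215.] [407.9   1.2] [108.6 268.8] 6.1
scene red [269. 189.] [361.1 108.3] [94.7 32.9] 89.0
scene red [ 56. 395.] [ 546.5 -717.7] [58.  31.5] 1.3
scene red [ 69. 413.] [ 602.6 -716.4] [41.1 42. ] 84.5
scene gold [364. 200.] [632.8 255.4] [76.2 73.3] 15.7
scene gold [341. 191.] [553.5 234.4] [75.9 75. ] 15.0
scene gold [353. 176.] [529.7 316.6] [75.6 73.9] 15.8
scene gold [377. 185.] [610.1 337.5] [74. 76.] 16.4
side blue [226. 242.] [646.4  83.4] [189.8 194.1] 17.1
side green [314. 235.] [408.    4.1] [108.9 260.4] 6.1
side red [205. 308.] [659.1 323.6] [ 80.9 210. ] 39.8
side red [312. 222.] [412.3 -43.4] [126.   14.8] 89.8
side gold [218. 285.] [618.6 304.1] [ 75.7 166.5] 15.5
side gold [318. 318.] [400.7 388.5] [87.2 83.7] 5.9
side gold [258. 292.] [526.6 323.6] [77.1 80.6] 15.2
side gold [316. 345.] [406.8 457.1] [60.1 92.6] 85.0
side white [380.  86.] [ -289.2 -2842.9] [4053.3 1003.6] 76.6
side white [208. 101.] [ 1167.4 -1848.7] [ 523.6 2520.4] 19.5
side white [318. 320.] [397.2 370.2] [110.5 112.2] 40.1
side white [399.  38.] [-1194.  -7598.5] [5585.6 1841.2] 73.9
wrist blue [331.  94.] [644.9  85.4] [188.6 190.4] 17.0
wrist green [ 94. 153.] [407.4   2.2] [109.8 268.9] 6.0
wrist red [ 63. 116.] [377.3  60.7] [102.   32.9] 89.2
wrist red [475. 299.] [ 814.7 -133.2] [23.7 67.4] 45.8
wrist red [447. 264.] [775.5 -92.2] [52.3 19.1] 0.0
wrist gold [410. 413.] [ 735.4 -253.9] [346.9  27.6] 0.0
wrist gold [520. 344.] [ 845.7 -170.2] [ 40.1 101.3] 18.7
wrist gold [ 47. 345.] [ 344.4 -169.2] [97.3 24.3] 74.7
wrist gold [279.   2.] [592.6 157.3] [19.8  4.5] 0.0
wrist white [364. 162.] [680.7   4.9] [421.1 321.8] 0.4
wrist white [226. 394.] [ 539.1 -249.8] [282.5  78.2] 0.0
wrist white [ 31. 229.] [333.5 -42.3] [135.6  84.1] 89.2
wrist white [109. 215.] [420.8 -29.8] [75.9 39.9] 89.2
```

Emit:
{"method": "arm_command", "body": {"increments": "0.63 20 2 0 0.14; 0.63 50 5 0 0.28; 0.63 80 9 0 0.42; 0.63 120 13 0 0.56; 0.63 161 17 0 0.7", "grip_force": 40}}

```text
t: 0.65
tool_pos: [0.6169, 0.162, 0.2432]
orientation: [-2.853, -1.315, 0.001]
force: [0.8, 1.2, 0.9]
opening: 0.0574
gripper_force: 0.0
```

Emit:
{"method": "arm_command", "body": {"increments": "0.63 0 0 0 0.12; 0.63 0 0 0 0.24; 0.63 0 0 0 0.36; 0.63 0 0 0 0.48; 0.63 0 0 0 0.6"}}

```text
t: 1.15
tool_pos: [0.6167, 0.1611, 0.2431]
orientation: [3.114, 0.417, -0.002]
force: [-0.2, -0.8, 0.4]
opening: 0.0344
gripper_force: 0.0
```

Run:
```python
from h import *
im,m=shot("wrist","w1")
for c,z in(("blue",.006),("red",.006),("gold",.041),("gold",.064)):
    for k in blobs(im,c)[:5]: print(c,z,k.mean(0).round(),*rect(m,k,z))
for k in blobs(im,"gold"): print(cv2.contourArea(k))
go(616,161,60,np.radians(105.5))
```

```text
blue 0.006 [362. 166.] [644.   85.3] [190.2 191.7] 16.7
red 0.006 [178. 102.] [632.2 300.9] [ 87.8 190. ] 16.4
red 0.006 [316. 397.] [369.5  54.3] [38.5 76.9] 15.2
red 0.006 [251. 232.] [550.6 184.4] [65.  13.8] 16.7
gold 0.041 [316. 412.] [378.9  63. ] [ 27.6 517.8] 15.2
gold 0.041 [115. 228.] [528.4 318.9] [77.  78.4] 15.3
gold 0.041 [ 85. 152.] [605.8 352.7] [76.7 53.8] 17.5
gold 0.041 [ 36. 284.] [454. 380.] [68.2 44.5] 60.0
gold 0.041 [283. 192.] [610.2 164.3] [63.3 12.9] 13.1
gold 0.064 [316. 412.] [399.7  71. ] [ 25.8 483. ] 15.2
gold 0.064 [115. 228.] [539.2 309.7] [71.9 73.1] 15.3
gold 0.064 [ 85. 152.] [611.3 341.2] [71.6 50.2] 17.5
gold 0.064 [ 36. 284.] [469.8 366.7] [63.7 41.5] 60.0
gold 0.064 [283. 192.] [615.5 165.5] [59. 12.] 13.1
6019.0
3993.0
3521.0
1862.0
679.0
471.0
312.0
293.0
288.5
174.5
173.5
172.5
171.5
170.5
170.0
168.0
165.5
165.0
163.0
162.0
162.0
160.0
158.0
156.5
156.0
156.0
155.5
154.0
153.5
151.5
147.0
147.0
145.0
145.0
143.5
143.5
143.0
142.5
142.0
142.0
140.5
139.5
139.5
137.0
135.5
135.0
134.5
133.0
131.5
131.0
130.5
126.5
120.0
95.0
tcp [616.8 161.  243.1] yaw -75.2 q6 1.49 t 1.2 -> dx,dy,dz,turn [ -0.6  -0.2 183.1] -0.012
```

View pics/w1.png

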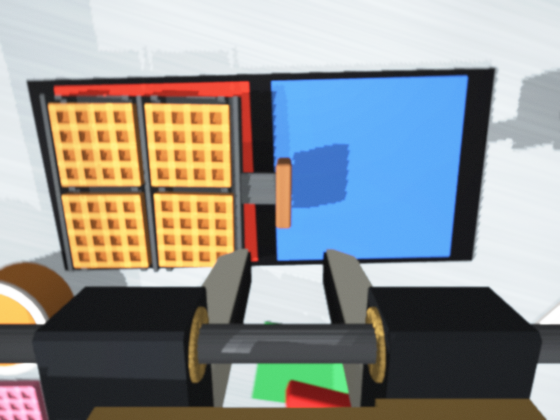

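Wrist view: the wooden handle top is at (283,192), the four waffles are left of it, and the blue mark is at right (362,166). The handle measures 59 mm long at z=64, as specified, so this is the right thing to grip.

Emit:
{"method": "arm_command", "body": {"increments": "0.63 0 -2 40 -0.01; 0.63 0 -2 80 -0.01; 0.63 0 -2 125 -0.01; 0.63 0 -2 160 -0.01; 0.63 0 -2 183 -0.01"}}

```text
t: 1.7
tool_pos: [0.6141, 0.1625, 0.0565]
orientation: [3.11, 0.444, -0.008]
force: [-0.5, 0.2, -0.2]
opening: 0.0343
gripper_force: 0.0
```

Emit:
{"method": "arm_command", "body": {"increments": "0.63 0 0 0 0; 1 0 0 0 0; 1 0 0 0 0; 1 0 0 0 0; 1 0 0 0 0"}}

```text
t: 2.2
tool_pos: [0.6172, 0.1634, 0.0619]
orientation: [-3.11, -0.44, -0.003]
force: [-0.5, 0.9, 2.9]
opening: 0.0138
gripper_force: 40.0
```

Run:
```python
from h import *
go(644.5+130*np.sin(.295),85.3-130*np.cos(.295),60,.295-np.pi/2)
```

```text
tcp [617.2 163.4  61.9] yaw -73.9 q6 1.47 t 2.2 -> dx,dy,dz,turn [  6.4 212.6   1.8] -0.014
```

Emit:
{"method": "arm_command", "body": {"increments": "1 0 8 0 0; 1 1 24 0 0; 1 2 44 0 0; 1 3 65 0 0; 1 3 86 0 0"}}

```text
t: 2.7
tool_pos: [0.6439, 0.0821, 0.0619]
orientation: [-3.109, -0.441, -0.003]
force: [-2.2, 6.6, 4.7]
opening: 0.0137
gripper_force: 39.9
```

Emit:
{"method": "arm_command", "body": {"increments": "1 1 21 0 0; 1 2 42 0 0; 1 2 63 0 0; 1 3 84 0 -0.01; 1 3 102 0 -0.01"}}

```text
t: 3.2
tool_pos: [0.675, -0.0156, 0.0619]
orientation: [-3.107, -0.457, -0.002]
force: [-1.9, 7.6, 5.1]
opening: 0.0135
gripper_force: 39.9
```

Emit:
{"method": "arm_command", "body": {"increments": "1 0 14 0 0; 1 0 20 0 0; 1 0 23 0 0; 1 0 24 0 0; 1 0 24 0 0"}}

```text
t: 3.7
tool_pos: [0.6816, -0.0378, 0.0619]
orientation: [-3.107, -0.456, -0.002]
force: [-3.0, 5.9, 6.6]
opening: 0.0135
gripper_force: 39.9
```

Run:
```python
from h import *
go(644.5+130*np.sin(.295),85.3-130*np.cos(.295),60,.295-np.pi/2)
im,m=shot("scene","s1")
for c,z in(("blue",.006),("red",.006),("gold",.041)):
    for k in blobs(im,c)[:5]: print(c,z,k.mean(0).round(),*rect(m,k,z))
```

```text
tcp [681.6 -37.8  61.9] yaw -73.3 q6 1.15 t 3.7 -> dx,dy,dz,turn [0.3 1.4 1.9] -0.004
blue 0.006 [347. 255.] [695.2 101.8] [ 84.6 188.9] 15.6
red 0.006 [362. 196.] [583. 288.] [184.  185.7] 17.3
red 0.006 [270. 190.] [361.5 107.8] [95.5 32.1] 88.9
gold 0.041 [336. 245.] [695.2  53.7] [75.3 77.3] 16.3
gold 0.041 [348. 226.] [672.  135.5] [74.4 75.4] 16.6
gold 0.041 [346. 159.] [458.8 371.3] [38.8 85. ] 11.5
gold 0.041 [348. 142.] [401.9 443.2] [33.7 76.5] 50.7
gold 0.041 [  3. 292.] [ 197.6 -684.5] [19.8 73.7] 68.6
```

Emit:
{"method": "arm_command", "body": {"increments": "0.63 0 0 0 0; 0.63 0 0 0 0; 0.63 0 0 0 0; 0.63 0 0 -40 0; 0.63 0 0 -90 0"}}

```text
t: 4.25
tool_pos: [0.6784, -0.0389, 0.1473]
orientation: [-3.107, -0.455, 0.012]
force: [1.7, -0.1, -0.0]
opening: 0.0344
gripper_force: 0.0
```

Emit:
{"method": "arm_command", "body": {"increments": "0.63 0 0 -40 -0.13; 0.63 0 0 -80 -0.26; 0.63 0 0 -120 -0.39; 0.63 0 0 -140 -0.52; 0.63 0 0 -140 -0.65"}}

```text
t: 4.75
tool_pos: [0.683, -0.0395, 0.2964]
orientation: [2.792, 1.429, 0.01]
force: [0.1, 1.0, -0.2]
opening: 0.0345
gripper_force: 0.0
```

Emit:
{"method": "arm_command", "body": {"increments": "0.63 0 0 0 -0.13; 0.63 0 0 0 -0.26; 0.63 0 0 0 -0.39; 0.63 0 0 0 -0.52; 0.63 0 0 0 -0.63"}}

```text
t: 5.25
tool_pos: [0.6811, -0.0393, 0.2903]
orientation: [-2.216, -2.227, 0.001]
force: [0.9, 0.9, -0.0]
opening: 0.0345
gripper_force: 0.0
```

Run:
```python
from h import *
im,m=shot("scene","s2")
print("tray",ray(m,[[212,295]],.01)*1000,"tub_a top",ray(m,[[306,293]],.058)*1000,"lids",ray(m,[[125,262]],.03)*1000)
go(560,-200,300,0)
```

```text
tray [[ 571.77674426 -289.08080595]] tub_a top [[ 766.95466833 -131.41286659]] lids [[ 325.62709659 -401.3182577 ]]
tcp [681.1 -39.3 290.4] yaw 0.6 q6 -0.14 t 5.3 -> dx,dy,dz,turn [-159.3 -122.9   -9.6] 0.011
```

View pics/s2.png

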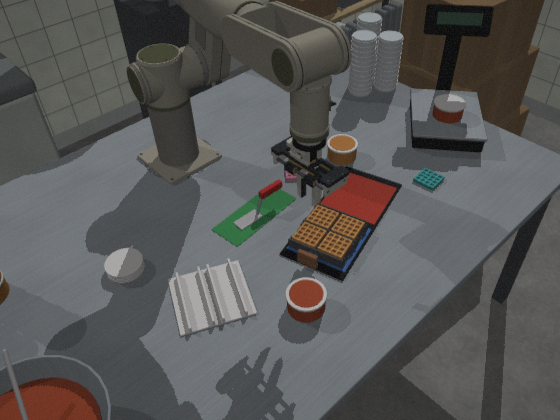

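The pan stands on the blue mark at (327,240), with the red mark free at (362,196). The tray, tubs and lids are undisturbed. Next I measure the tray from above.

Emit:
{"method": "arm_command", "body": {"increments": "0.63 -40 -25 0 0; 0.63 -80 -50 0 0; 0.63 -120 -75 0 0; 0.63 -160 -100 0 0.01; 0.63 -200 -121 0 0.01"}}

```text
t: 5.8
tool_pos: [0.5588, -0.2405, 0.2907]
orientation: [2.236, 2.207, -0.0]
force: [0.5, 0.3, 0.3]
opening: 0.0342
gripper_force: 0.0
```

Emit:
{"method": "arm_command", "body": {"increments": "0.63 0 0 0 0; 0.63 0 0 0 0; 0.63 0 0 0 0"}}

```text
t: 6.1
tool_pos: [0.5606, -0.2383, 0.2906]
orientation: [-2.233, -2.209, -0.001]
force: [0.6, -0.2, 0.0]
opening: 0.0344
gripper_force: 0.0
```

Run:
```python
from h import *
im,m=shot("wrist","w2")
for k in blobs(im,"white",300)[:4]: print(k.mean(0).round(),*rect(m,k,.005))
for c,z in(("green",.002),("red",.079)):
    for k in blobs(im,c)[:3]: print(c,z,k.mean(0).round(),*rect(m,k,z))
go(560,-240,290,0)
```

```text
[311. 168.] [ 590.7 -237.3] [ 85.1 201.3] 65.5
[503.  66.] [ 794.2 -126.9] [118.8 119.5] 22.0
[271. 237.] [ 540.7 -325.1] [ 55.4 180.4] 65.6
[291. 214.] [ 566.9 -289.2] [ 22.8 199.9] 65.7
green 0.002 [148.  38.] [416.8 -91.3] [109.6  82.6] 5.9
red 0.079 [504.  67.] [ 754.7 -133.1] [80.  79.9] 48.6
red 0.079 [444.  77.] [ 702.6 -137. ] [24.8 70.2] 3.7
tcp [ 560.8 -237.9  290.5] yaw -0.5 q6 -0.48 t 6.2 -> dx,dy,dz,turn [-2.1 -0.8  0.5] -0.009
```

View pics/w2.png

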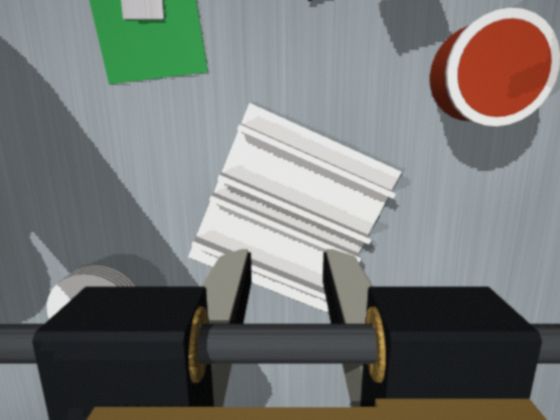

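The view shows the tray with corners near (250,103), (402,172) and (190,255), its ribs running down-right. Tub_a is at (500,67) and the lids at (95,290).

Run:
```python
from h import *
im=cv2.imread("pics/w2.png");m=robot.camera_model("wrist")
g=im.min(axis=2); mk=(g>150).astype(np.uint8)*255; mk[:, 410:]=0; mk[:95]=0; mk[260:]=0; mk[:, :180]=0
mk=cv2.morphologyEx(mk,cv2.MORPH_CLOSE,np.ones((9,9)))
k=max(cv2.findContours(mk,0,1)[0],key=cv2.contourArea)[:,0]
P=ray(m,k,.005)*1000
a=np.radians(-24.4);u=np.array([np.cos(a),np.sin(a)]);v=np.array([-u[1],u[0]])
print("x ext",(P@u).min(),(P@u).max(),"y max",(P@v).max())
for p in([250,103],[402,172],[190,255]): q=ray(m,[p],.005)[0]*1000;print(p,q.round(1),q@u,q@v)
# rib sides: dark->bright lines along v through tray mid, sampled at z=.023
c=np.array([572,-287.])
Rw=R.from_rotvec(m["rotation"])
def proj(X):
    d=Rw.inv().apply(np.array(X)/1000-m["eye"]);return m["fx"]*d[:,0]/d[:,2]+m["cx"],m["fy"]*d[:,1]/d[:,2]+m["cy"]
for z in (23,):
  for s in(-60,-20,20):
    t=np.arange(-30,105,3.);X=np.c_[c+s*u+t[:,None]*v,np.full(len(t),z)]
    x,y=proj(X);print(s,[(int(tt),int(g[int(round(b)),int(round(aa))])) for tt,aa,b in zip(t,x,y)])
```

```text
x ext 466.9856836913594 790.7162255616429 y max 148.3434559787962
[250, 103] [ 520.9 -159.4] 540.255202891711 70.03589988488645
[402, 172] [ 694.1 -237.8] 730.3759150394928 70.21903137155624
[190, 255] [ 440.5 -338.8] 541.1357581099992 -126.52993783179645
-60 [(-30, 229), (-27, 214), (-24, 158), (-21, 195), (-18, 229), (-15, 184), (-12, 138), (-9, 187), (-6, 213), (-3, 207), (0, 152), (3, 141), (6, 217), (9, 229), (12, 163), (15, 160), (18, 211), (21, 213), (24, 212), (27, 212), (30, 218), (33, 230), (36, 231), (39, 230), (42, 230), (45, 229), (48, 230), (51, 230), (54, 229), (57, 168), (60, 160), (63, 164), (66, 217), (69, 229), (72, 191), (75, 212), (78, 213), (81, 212), (84, 212), (87, 215), (90, 230), (93, 230), (96, 200), (99, 145), (102, 155)]
-20 [(-30, 230), (-27, 218), (-24, 166), (-21, 207), (-18, 229), (-15, 208), (-12, 139), (-9, 196), (-6, 211), (-3, 208), (0, 141), (3, 136), (6, 205), (9, 229), (12, 172), (15, 159), (18, 211), (21, 212), (24, 211), (27, 212), (30, 220), (33, 230), (36, 230), (39, 230), (42, 230), (45, 230), (48, 230), (51, 230), (54, 228), (57, 183), (60, 157), (63, 160), (66, 209), (69, 230), (72, 193), (75, 211), (78, 213), (81, 213), (84, 212), (87, 217), (90, 230), (93, 230), (96, 180), (99, 132), (102, 146)]
20 [(-30, 230), (-27, 226), (-24, 170), (-21, 175), (-18, 229), (-15, 207), (-12, 139), (-9, 186), (-6, 210), (-3, 203), (0, 155), (3, 132), (6, 217), (9, 229), (12, 184), (15, 172), (18, 210), (21, 212), (24, 211), (27, 211), (30, 219), (33, 230), (36, 230), (39, 230), (42, 230), (45, 230), (48, 229), (51, 229), (54, 228), (57, 171), (60, 158), (63, 159), (66, 219), (69, 229), (72, 184), (75, 210), (78, 211), (81, 212), (84, 211), (87, 212), (90, 229), (93, 229), (96, 180), (99, 132), (102, 144)]
```

Emit:
{"method": "arm_command", "body": {"increments": "0.5 40 -30 0 0; 0.5 80 -60 0 0; 0.5 122 -90 0 0; 0.5 164 -120 0 0; 0.5 200 -145 0 0"}}

```text
t: 6.65
tool_pos: [0.4161, -0.035, 0.2905]
orientation: [-2.231, -2.212, -0.001]
force: [0.7, 1.2, 0.3]
opening: 0.0465
gripper_force: 0.0
```

Emit:
{"method": "arm_command", "body": {"increments": "0.5 20 -15 0 0; 0.5 20 -15 0 0; 0.5 20 -15 0 0"}}

```text
t: 6.95
tool_pos: [0.4028, -0.0165, 0.291]
orientation: [2.229, 2.213, 0.001]
force: [0.7, 0.1, -0.3]
opening: 0.0463
gripper_force: 0.0
```

Run:
```python
from h import *
im,m=shot("wrist","w3")
for c,z in(("red",.079),("white",.005),("green",.002),("blue",.006)):
    for k in blobs(im,c,200)[:2]: print(c,z,k.mean(0).round(),*rect(m,k,z))
go(400,-20,290,0)
```

```text
red 0.079 [298.  98.] [414.4  63.7] [82.8 16.1] 89.8
red 0.079 [552. 267.] [ 673.1 -103.9] [20.3 71. ] 10.9
white 0.005 [429. 181.] [564.4 -61.9] [199.7 417.7] 38.7
white 0.005 [212. 233.] [328.6 -87. ] [190.1 385.4] 49.3
green 0.002 [288. 143.] [406.7   2. ] [109.2 269. ] 6.0
blue 0.006 [425.  98.] [560.5  59.6] [ 13.1 190.5] 16.7
tcp [403.  -17.1 290.9] yaw -0.5 q6 -0.16 t 7.0 -> dx,dy,dz,turn [-2.9 -2.9  0.9] -0.008
```

View pics/w3.png

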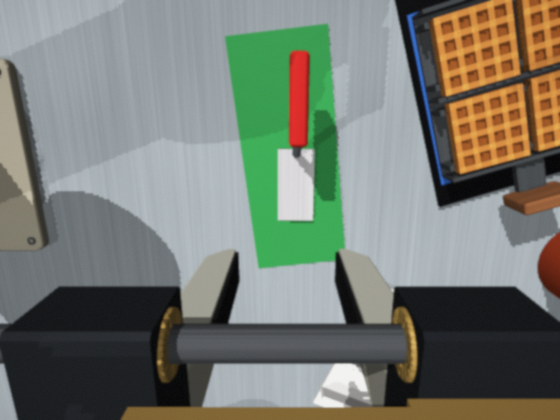

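The spatula lies with its red handle at (298,98) and its blade at (295,185) on the mat.

Run:
```python
from h import *
im=cv2.imread("pics/w3.png");m=robot.camera_model("wrist")
im2=im.copy();mk=(im.min(2)>150).astype(np.uint8)*255;w=np.zeros_like(mk);w[140:230,265:325]=mk[140:230,265:325]
k=max(cv2.findContours(w,0,1)[0],key=cv2.contourArea)[:,0];print("blade",rect(m,k,.005))
k=blobs(im,"red",200)[0];P=ray(m,k,.079)*1000
vx,vy,x,y=cv2.fitLine(P.astype(np.float32),2,0,.01,.01).ravel();print("handle dir",np.degrees(np.arctan2(vy,vx)))
go(414.4,58.7,74,0)
```

```text
blade (array([413.3, -31.9]), array([84.8, 41.2]), 89.2)
handle dir 89.171165
tcp [403.  -17.1 290.9] yaw -0.5 q6 -0.16 t 7.0 -> dx,dy,dz,turn [ 76.   10.6 216.8] -0.008
```

Emit:
{"method": "arm_command", "body": {"increments": "0.5 25 4 30 0; 0.5 50 8 70 0; 0.5 75 11 115 0; 0.5 75 11 160 0; 0.5 75 11 200 0"}}

```text
t: 7.5
tool_pos: [0.414, 0.0575, 0.0881]
orientation: [-2.231, -2.21, 0.002]
force: [0.5, -0.4, -0.4]
opening: 0.0464
gripper_force: 0.0
```

Emit:
{"method": "arm_command", "body": {"increments": "0.5 0 0 17 0; 0.5 0 0 17 0; 1 0 0 17 0; 1 0 0 17 0; 1 0 0 17 0", "grip_force": 60}}

```text
t: 8.0
tool_pos: [0.4157, 0.0573, 0.0753]
orientation: [2.231, 2.208, 0.003]
force: [0.6, -0.5, 0.2]
opening: 0.0271
gripper_force: 0.0
```

Emit:
{"method": "arm_command", "body": {"increments": "1 0 0 0 0; 1 0 0 0 0"}}

```text
t: 8.2
tool_pos: [0.415, 0.0575, 0.0747]
orientation: [2.232, 2.209, 0.002]
force: [-0.7, 1.1, 4.8]
opening: 0.0177
gripper_force: 60.0
```

Run:
```python
from h import *
go(414.4,58.1,200,0)
```

```text
tcp [415.   57.5  74.7] yaw -0.6 q6 0.03 t 8.2 -> dx,dy,dz,turn [   0.6   -0.4 -125.3] -0.01
```

Emit:
{"method": "arm_command", "body": {"increments": "1 0 0 -15 0; 1 0 0 -35 0; 1 0 0 -60 -0.1; 1 0 0 -80 -0.22; 1 0 0 -100 -0.34"}}

```text
t: 8.7
tool_pos: [0.4139, 0.0575, 0.1745]
orientation: [-1.82, -2.561, -0.0]
force: [0.5, -0.0, -1.5]
opening: 0.0174
gripper_force: 60.0
```

Emit:
{"method": "arm_command", "body": {"increments": "1 0 0 0 -0.12; 1 0 0 0 -0.25; 1 0 0 0 -0.38; 1 0 0 0 -0.51; 1 0 0 0 -0.64"}}

```text
t: 9.2
tool_pos: [0.4138, 0.0575, 0.1734]
orientation: [-0.921, -3.003, 0.0]
force: [-0.1, 0.6, -1.2]
opening: 0.0178
gripper_force: 60.0
```

Emit:
{"method": "arm_command", "body": {"increments": "1 0 0 0 -0.13; 1 0 0 0 -0.26; 1 0 0 0 -0.39; 1 0 0 0 -0.52; 1 0 0 0 -0.65"}}

```text
t: 9.7
tool_pos: [0.4138, 0.0575, 0.1734]
orientation: [0.086, -3.14, 0.0]
force: [-0.3, 0.3, -1.3]
opening: 0.018
gripper_force: 60.0
```

Emit:
{"method": "arm_command", "body": {"increments": "1 0 0 0 -0.13; 1 0 0 0 -0.24; 1 0 0 0 -0.24; 1 0 0 0 -0.24"}}

```text
t: 10.1
tool_pos: [0.414, 0.0574, 0.1735]
orientation: [0.448, -3.109, 0.0]
force: [0.3, -0.8, -2.6]
opening: 0.0178
gripper_force: 60.0
```

```bash
cat >> h.py <<'E'
def waffles(n,save=None):
    im,m=shot(n,save)
    for k in blobs(im,"gold",300)[:9]:
        c,s,a=rect(m,k,.041)
        if 55<s[0]<95 and 55<s[1]<95 : print(n,"waffle",k.mean(0).round(),c,s,a)
    return im,m
E
python3 - <<'E'
from h import *
waffles("scene","s4");im,m=waffles("wrist","w4")
for k in blobs(im,"blue",100)[:3]: print("blue",k.mean(0).round(),*rect(m,k,.006))
go(410,58,90,np.radians(106.5))
E
```

```text
scene waffle [309. 235.] [616.6  31.7] [75.4 77. ] 17.1
scene waffle [335. 245.] [695.2  54.3] [75.  75.9] 16.3
scene waffle [324. 217.] [592.2 112.5] [75.1 74.1] 15.8
scene waffle [349. 227.] [671.8 134.1] [75.2 73.1] 16.3
tcp [414.   57.5 173.5] yaw 106.4 q6 -1.84 t 10.2 -> dx,dy,dz,turn [ 3.7  1.6 83.5] -0.001
```

View pics/w4.png

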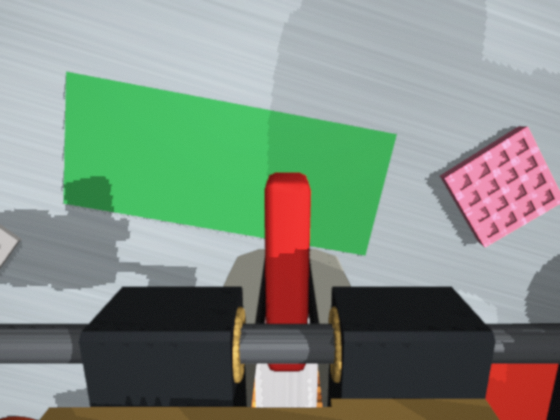

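Wrist now shows the spatula handle from behind, plus the pink decoy at (500,185); the camera looks toward the robot. The four waffles and the pan pose come from the scene camera. Now I lower the blade in front of the left lane.

Emit:
{"method": "arm_command", "body": {"increments": "1 2 4.5 30 0; 1 2 4.5 60 0; 1 2 4.5 84 0; 1 2 4.5 84 0; 1 2 4.5 84 0"}}

```text
t: 10.7
tool_pos: [0.4108, 0.0612, 0.0899]
orientation: [0.451, -3.108, -0.0]
force: [-0.5, -0.5, -2.0]
opening: 0.0178
gripper_force: 60.0
```

Run:
```python
from h import *
go(410.8,61.2,89.7,np.radians(106.5))
im,m=shot("side"); im2,m2=shot("scene")
a=cv2.resize(im[190:330,170:350],None,fx=3,fy=3,interpolation=2);b=cv2.resize(im2[170:290,210:390],None,fx=3,fy=3,interpolation=2)
cv2.imwrite("pics/c5.png",np.vstack([a[:300],b[:300]]))
```

```text
tcp [410.8  61.2  89.9] yaw 106.5 q6 -1.83 t 10.7 -> dx,dy,dz,turn [-0.  -0.   0.2] 0.0
```

View pics/c5.png

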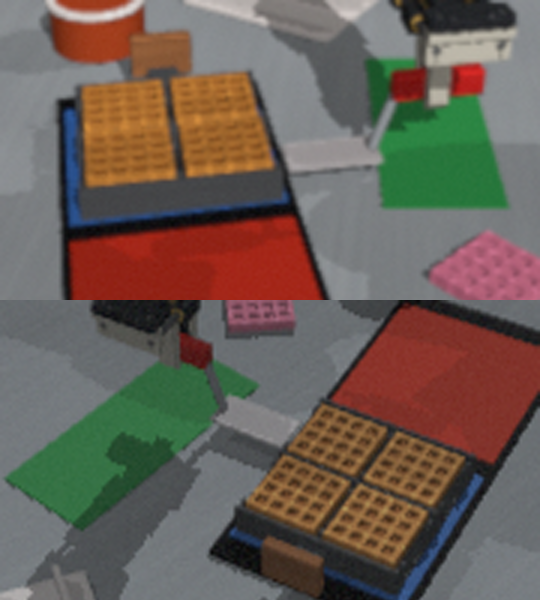

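The crops show the blade level, its tip at (290,165) in the upper crop, in front of the left lane and low enough. Inserting.

Emit:
{"method": "arm_command", "body": {"increments": "1 -10 0 0 0; 1 -22 0 0 0; 1 -34 0 0 0; 1 -46 0 0 0; 1 -58 0 0 0"}}

```text
t: 11.3
tool_pos: [0.4685, 0.078, 0.0916]
orientation: [-0.451, 3.106, -0.0]
force: [-1.1, -0.4, -1.1]
opening: 0.0177
gripper_force: 60.0
```

Emit:
{"method": "arm_command", "body": {"increments": "1 -12 0 0 0; 1 -24 0 0 0; 1 -33 0 0 0; 1 -37 0 0 0; 1 -37 0 0 0"}}

```text
t: 11.8
tool_pos: [0.5027, 0.0884, 0.0903]
orientation: [-0.453, 3.108, -0.0]
force: [-0.2, -1.1, -2.3]
opening: 0.0177
gripper_force: 60.0
```

Emit:
{"method": "arm_command", "body": {"increments": "1 0 0 -5 0; 1 0 0 -10 0; 1 0 0 -16 0; 1 0 0 -24 0; 1 0 0 -34 0"}}

```text
t: 12.3
tool_pos: [0.5018, 0.0882, 0.1243]
orientation: [0.453, -3.109, -0.0]
force: [-0.3, -0.3, -2.7]
opening: 0.0178
gripper_force: 60.0
```

Emit:
{"method": "arm_command", "body": {"increments": "1 0 0 -12 0; 1 0 0 -26 0; 1 0 0 -42 0; 1 0 0 -54 0; 1 0 0 -60 0"}}

```text
t: 12.8
tool_pos: [0.5029, 0.0884, 0.1858]
orientation: [-0.452, 3.106, -0.0]
force: [-0.1, 0.0, -1.5]
opening: 0.0177
gripper_force: 60.0
```

Run:
```python
from h import *
a=np.radians(-24.4);u=np.array([np.cos(a),np.sin(a)]);v=np.array([-u[1],u[0]]);c=np.array([566.5,-289.2])
for x in(42,-42):
  for y in(43,-43): print("slot",x,y,"TCP",(c+(x-4-89.5)*u+y*v).round(1))
im,m=shot("side"); im2,m2=shot("scene")
A=cv2.resize(im[130:330,170:350],None,fx=3,fy=3,interpolation=2);B=cv2.resize(im2[130:290,210:390],None,fx=3,fy=3,interpolation=2)
cv2.imwrite("pics/c6.png",np.vstack([A[:300],B[:300]]))
go(*(c+(42-4-89.5)*u+43*v),150.7+0,np.radians(65.6))
```

```text
slot 42 43 TCP [ 537.4 -228.8]
slot 42 -43 TCP [ 501.8 -307.1]
slot -42 43 TCP [ 460.9 -194.1]
slot -42 -43 TCP [ 425.3 -272.4]
tcp [502.7  88.4 185. ] yaw 106.6 q6 -1.79 t 12.9 -> dx,dy,dz,turn [  57.3 -313.8   34.3] 0.715
```

View pics/c6.png

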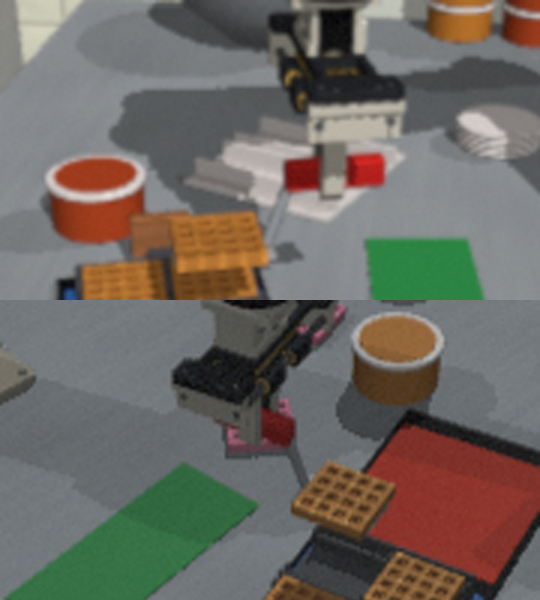

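The waffle sits level on the blade: (218,240) in the upper crop and (345,497) in the lower. Carrying it to the tray.

Emit:
{"method": "arm_command", "body": {"increments": "1 1 -6 0 0; 1 4 -20 0 0; 1 7 -40 0 0; 1 11 -62 0 0; 1 16 -86 0 0"}}

```text
t: 13.4
tool_pos: [0.5107, -0.0004, 0.1828]
orientation: [0.453, -3.107, -0.0]
force: [-0.1, 0.4, -3.2]
opening: 0.0177
gripper_force: 60.0
```

Emit:
{"method": "arm_command", "body": {"increments": "1 4 -24 0 0; 1 9 -48 0 0; 1 13 -72 0 0; 1 17 -96 0 0; 1 22 -120 0 0"}}

```text
t: 13.9
tool_pos: [0.5236, -0.1221, 0.1827]
orientation: [0.452, -3.108, -0.0]
force: [0.6, -0.1, -2.9]
opening: 0.0174
gripper_force: 60.0
```

Emit:
{"method": "arm_command", "body": {"increments": "1 4 -24 0 0.03; 1 8 -48 0 0.08; 1 12 -70 0 0.15; 1 16 -88 0 0.22; 1 18 -100 0 0.29"}}

```text
t: 14.4
tool_pos: [0.5345, -0.2234, 0.1825]
orientation: [-0.008, -3.14, -0.0]
force: [-1.2, -0.1, -2.3]
opening: 0.0176
gripper_force: 60.0
```

Emit:
{"method": "arm_command", "body": {"increments": "1 3 -7 0 0.08; 1 3 -8 0 0.17; 1 3 -8 0 0.27; 1 3 -8 0 0.36; 1 3 -8 0 0.42"}}

```text
t: 14.9
tool_pos: [0.5315, -0.23, 0.1825]
orientation: [-0.662, -3.069, -0.0]
force: [0.4, 0.4, -3.0]
opening: 0.0174
gripper_force: 60.0
```

Run:
```python
from h import *
go(537.4,-228.8,85,np.radians(65.6))
```

```text
tcp [ 531.5 -230.   182.5] yaw 65.6 q6 -1.64 t 14.9 -> dx,dy,dz,turn [-5.1  3.5 97.5] 0.001
```

Emit:
{"method": "arm_command", "body": {"increments": "1 -5 3.5 10 0; 1 -5 3.5 25 0; 1 -5 3.5 42 0; 1 -5 3.5 58 0; 1 -5 3.5 68 0"}}

```text
t: 15.4
tool_pos: [0.5372, -0.2272, 0.1124]
orientation: [-0.654, -3.069, -0.002]
force: [-0.3, -0.9, -2.7]
opening: 0.0174
gripper_force: 60.0
```

Emit:
{"method": "arm_command", "body": {"increments": "1 0 0 4 0; 1 0 0 4 0"}}

```text
t: 15.6
tool_pos: [0.5382, -0.2276, 0.1107]
orientation: [-0.655, -3.071, -0.001]
force: [-0.6, 0.1, -2.4]
opening: 0.0176
gripper_force: 60.0
```

```bash
cat >> h.py <<'E'
TC=np.array([566.5,-289.2]);TA=np.radians(-24.4)
def trayf(p): d=np.array(p)-TC;u=np.array([np.cos(TA),np.sin(TA)]);return (d@u).round(1),(d@np.array([-u[1],u[0]])).round(1)
def ontray(zt):
    for n in("scene","side"):
        im,m=shot(n)
        for k in blobs(im,"gold",150)[:9]:
            c,s,a=rect(m,k,zt)
            if np.hypot(*(np.array(c)-TC))<200: print(n,"tray waffle",k.mean(0).round(),"trayxy",trayf(c),s,a)
E
python3 - <<'E'
from h import *
ontray((110.6-72.7+15)/1000)
go(537.4,-228.8,84.5,np.radians(65.6))
E
```

```text
scene tray waffle [229. 294.] trayxy (np.float64(47.6), np.float64(41.1)) [70.4 77.9] 64.9
side tray waffle [250. 176.] trayxy (np.float64(37.7), np.float64(53.6)) [89.3 79.6] 65.2
tcp [ 539.  -228.   112.3] yaw 65.9 q6 -1.64 t 15.7 -> dx,dy,dz,turn [ 1.2 -1.4 27.8] 0.005
```

Emit:
{"method": "arm_command", "body": {"increments": "1 2 -1 5 0; 1 3 -1 11 0; 1 3 -1 17 0; 1 3 -1 22 0; 1 3 -1 26 0"}}

```text
t: 16.2
tool_pos: [0.5353, -0.2274, 0.085]
orientation: [-0.656, -3.072, -0.0]
force: [0.8, 0.3, -1.5]
opening: 0.0178
gripper_force: 60.0
```

Emit:
{"method": "arm_command", "body": {"increments": "1 0 0 1 0; 1 0 0 1 0; 1 0 0 1 0"}}

```text
t: 16.5
tool_pos: [0.5357, -0.2276, 0.0849]
orientation: [0.656, 3.072, -0.0]
force: [0.0, 0.0, -1.6]
opening: 0.0174
gripper_force: 60.0
```

Emit:
{"method": "arm_command", "body": {"increments": "1 4 0 0 0; 1 12 0 0 0; 1 24 0 0 0; 1 38 0 0 0; 1 54 0 0 0"}}

```text
t: 17.0
tool_pos: [0.4853, -0.2051, 0.0847]
orientation: [0.656, 3.072, -0.0]
force: [-0.3, -0.5, -1.8]
opening: 0.018
gripper_force: 60.0
```

Emit:
{"method": "arm_command", "body": {"increments": "1 16 0 0 0; 1 32 0 0 0; 1 48 0 0 0; 1 64 0 0 0; 1 80 0 0 0"}}

```text
t: 17.5
tool_pos: [0.4121, -0.1722, 0.0846]
orientation: [0.656, 3.072, -0.0]
force: [-0.3, -0.4, -2.9]
opening: 0.0177
gripper_force: 60.0
```

Run:
```python
from h import *
ontray(.035)
waffles("scene")
go(400,30,185,np.radians(106.5))
```

```text
scene tray waffle [228. 297.] trayxy (np.float64(44.7), np.float64(40.5)) [71.  77.6] 64.8
side tray waffle [252. 181.] trayxy (np.float64(34.2), np.float64(53.2)) [85.  80.1] 64.5
scene waffle [229. 297.] [ 627.8 -273.3] [70.4 77. ] 64.6
scene waffle [335. 245.] [695.2  53.7] [75.3 74.5] 16.3
scene waffle [309. 235.] [616.4  31.3] [76.  76.8] 16.1
scene waffle [348. 227.] [671.8 135.7] [75.3 73.2] 13.7
tcp [ 412.5 -172.4   84.6] yaw 65.9 q6 -1.66 t 17.6 -> dx,dy,dz,turn [  94.1  179.6 -100.4] -0.709
```

Emit:
{"method": "arm_command", "body": {"increments": "1 0 0 -20 0; 1 0 0 -45 0; 1 8 30 -60 -0.1; 1 20 70 -60 -0.22; 1 32 110 -60 -0.35"}}

```text
t: 18.15
tool_pos: [0.4303, -0.0587, 0.146]
orientation: [0.106, 3.137, -0.001]
force: [0.8, -0.2, -2.2]
opening: 0.018
gripper_force: 60.0
```

Run:
```python
from h import *
go(435.2,-21.2,90,np.radians(106.5))
```

```text
tcp [430.3 -58.7 146. ] yaw 86.1 q6 -1.76 t 18.1 -> dx,dy,dz,turn [-2.2 37.8 56. ] -0.356
```

Emit:
{"method": "arm_command", "body": {"increments": "1 -1 15 0 -0.12; 1 -2 30 0 -0.24; 1 -2 38 0 -0.356; 1 -2 38 30 -0.356; 1 -2 38 56 -0.356"}}

```text
t: 18.65
tool_pos: [0.4352, -0.0214, 0.0889]
orientation: [-0.448, 3.106, -0.002]
force: [0.0, 0.6, -2.4]
opening: 0.0173
gripper_force: 60.0
```

Emit:
{"method": "arm_command", "body": {"increments": "1 0 0 0 0; 1 0 0 0 0"}}

```text
t: 18.85
tool_pos: [0.4336, -0.0216, 0.0889]
orientation: [0.446, -3.109, -0.0]
force: [-0.6, 0.1, -0.9]
opening: 0.0176
gripper_force: 60.0
```

Run:
```python
from h import *
waffles("scene")
go(435.2,-21.2,90,np.radians(106.5))
```

```text
scene waffle [228. 297.] [ 627.9 -273.2] [70.8 76.6] 65.2
scene waffle [309. 235.] [616.8  30.7] [76.  75.7] 16.4
scene waffle [335. 245.] [695.2  54. ] [75.3 74.7] 16.6
scene waffle [349. 226.] [672.  135.1] [75.6 75.6] 15.5
tcp [434.5 -21.7  89.8] yaw 106.3 q6 -2.02 t 18.9 -> dx,dy,dz,turn [-0.9  0.3 -0.2] -0.003
```

Emit:
{"method": "arm_command", "body": {"increments": "1 -10 0 0 0; 1 -22 0 0 0; 1 -34 0 0 0; 1 -46 0 0 0; 1 -58 0 0 0"}}

```text
t: 19.4
tool_pos: [0.4915, -0.0051, 0.0903]
orientation: [-0.446, 3.107, -0.001]
force: [-0.2, 0.3, -1.8]
opening: 0.0177
gripper_force: 60.0
```

Emit:
{"method": "arm_command", "body": {"increments": "1 -12 0 0 0; 1 -24 0 0 0; 1 -33 0 0 0; 1 -37 0 0 0; 1 -37 0 0 0"}}

```text
t: 19.9
tool_pos: [0.5255, 0.0053, 0.0891]
orientation: [-0.447, 3.109, -0.0]
force: [-0.4, 1.0, -1.9]
opening: 0.0178
gripper_force: 60.0
```

Emit:
{"method": "arm_command", "body": {"increments": "1 0 0 -5 0; 1 0 0 -10 0; 1 0 0 -16 0; 1 0 0 -24 0; 1 0 0 -34 0"}}

```text
t: 20.4
tool_pos: [0.5245, 0.0052, 0.1233]
orientation: [0.446, -3.109, -0.0]
force: [0.4, 0.0, -2.5]
opening: 0.0176
gripper_force: 60.0
```

Emit:
{"method": "arm_command", "body": {"increments": "1 0 0 -12 0; 1 0 0 -26 0; 1 0 0 -42 0; 1 0 0 -54 0; 1 0 0 -60 0"}}

```text
t: 20.9
tool_pos: [0.5256, 0.0052, 0.1849]
orientation: [-0.446, 3.107, -0.001]
force: [0.7, 0.6, -1.9]
opening: 0.0174
gripper_force: 60.0
```

Run:
```python
from h import *
waffles("scene")
go(501.8,-307.1,185,np.radians(65.6))
```

```text
scene waffle [228. 297.] [ 628.1 -272.8] [71.5 77. ] 64.8
scene waffle [310. 214.] [557.6  92.1] [81.  87.2] 16.5
scene waffle [336. 246.] [695.2  54.3] [75.1 75.8] 16.0
scene waffle [348. 226.] [671.5 135.8] [75.  73.6] 16.4
tcp [525.8   5.1 185.1] yaw 106.3 q6 -1.94 t 20.9 -> dx,dy,dz,turn [ 1.108e+02 -2.929e+02  2.000e-01] 0.711
```

Emit:
{"method": "arm_command", "body": {"increments": "1 2 -6 0 0; 1 7 -18 0 0; 1 14 -37 0 0; 1 22 -58 0 0; 1 30 -80 0 0"}}

```text
t: 21.45
tool_pos: [0.5175, -0.0815, 0.1815]
orientation: [0.446, -3.108, -0.001]
force: [-0.0, -0.1, -2.8]
opening: 0.0175
gripper_force: 60.0
```

Emit:
{"method": "arm_command", "body": {"increments": "1 9 -23 0 0; 1 17 -46 0 0; 1 26 -69 0 0; 1 35 -92 0 0; 1 43 -115 0 0"}}

```text
t: 21.95
tool_pos: [0.5082, -0.2043, 0.1815]
orientation: [0.445, -3.108, -0.001]
force: [0.2, -0.5, -2.3]
opening: 0.0179
gripper_force: 60.0
```

Emit:
{"method": "arm_command", "body": {"increments": "1 9 -23 0 0.03; 1 17 -46 0 0.08; 1 26 -67 0 0.15; 1 32 -84 0 0.22; 1 37 -96 0 0.29"}}

```text
t: 22.45
tool_pos: [0.4995, -0.307, 0.1813]
orientation: [-0.014, -3.14, -0.001]
force: [-0.4, 0.5, -2.3]
opening: 0.0175
gripper_force: 60.0
```

Emit:
{"method": "arm_command", "body": {"increments": "1 0 -2 0 0.08; 1 0 -2 0 0.17; 1 0 -2 0 0.27; 1 0 -2 0 0.36; 1 0 -2 0 0.42"}}

```text
t: 22.95
tool_pos: [0.4998, -0.3077, 0.1813]
orientation: [-0.668, -3.068, -0.001]
force: [-0.2, -0.3, -2.6]
opening: 0.0174
gripper_force: 60.0
```

Run:
```python
from h import *
go(501.8,-307.1,110.5,np.radians(65.6))
```

```text
tcp [ 499.8 -307.7  181.3] yaw 65.4 q6 -1.78 t 22.9 -> dx,dy,dz,turn [-1.8  1.3 70.8] -0.003
```

Emit:
{"method": "arm_command", "body": {"increments": "1 -2 1 10 0; 1 -2 1 25 0; 1 -2 1 42 0; 1 -2 1 58 0; 1 -2 1 70 0"}}

```text
t: 23.45
tool_pos: [0.5021, -0.3063, 0.1096]
orientation: [-0.66, -3.068, -0.002]
force: [-0.0, 0.3, -2.3]
opening: 0.0177
gripper_force: 60.0
```

Emit:
{"method": "arm_command", "body": {"increments": "1 0 0 7 0; 1 0 0 13 0; 1 0 0 19 0; 1 0 0 24 0; 1 0 0 26 0"}}

```text
t: 23.95
tool_pos: [0.5034, -0.307, 0.0865]
orientation: [0.662, 3.071, -0.0]
force: [0.2, -0.2, -1.3]
opening: 0.0177
gripper_force: 60.0
```

Run:
```python
from h import *
ontray(.035)
go(501.8,-307.1,84.5,np.radians(65.6))
```

```text
scene tray waffle [198. 307.] trayxy (np.float64(49.0), np.float64(-40.9)) [71.4 77.9] 64.5
scene tray waffle [228. 297.] trayxy (np.float64(44.8), np.float64(40.3)) [71.1 77. ] 64.1
side tray waffle [257. 177.] trayxy (np.float64(37.2), np.float64(11.6)) [170.2  82.4] 68.0
tcp [ 503.3 -306.9   86.6] yaw 65.7 q6 -1.78 t 24.1 -> dx,dy,dz,turn [ 1.3 -0.8  2.1] 0.001
```

Emit:
{"method": "arm_command", "body": {"increments": "1 0 0 2 0; 1 2 0 2 0; 1 10 0 2 0; 1 22 0 2 0; 1 38 0 2 0"}}

```text
t: 24.55
tool_pos: [0.4682, -0.2911, 0.0848]
orientation: [0.662, 3.071, -0.0]
force: [0.0, 0.8, -1.8]
opening: 0.0177
gripper_force: 60.0
```

Emit:
{"method": "arm_command", "body": {"increments": "1 16 0 0 0; 1 33 0 0 0; 1 50 0 0 0; 1 67 0 0 0; 1 84 0 0 0"}}

```text
t: 25.05
tool_pos: [0.3911, -0.2561, 0.0847]
orientation: [0.662, 3.071, -0.0]
force: [-0.5, -0.2, -1.9]
opening: 0.0178
gripper_force: 60.0
```

Emit:
{"method": "arm_command", "body": {"increments": "1 10 0 0 0; 1 10 0 -30 0; 1 10 0 -60 0; 1 10 0 -60 0"}}

```text
t: 25.45
tool_pos: [0.3852, -0.2544, 0.1495]
orientation: [0.661, 3.064, -0.006]
force: [1.1, 0.2, -1.0]
opening: 0.0179
gripper_force: 60.0
```

Run:
```python
from h import *
ontray(.035)
go(410.8,61.2,145,np.radians(106.5))
```

```text
scene tray waffle [198. 307.] trayxy (np.float64(49.1), np.float64(-40.9)) [71.5 77.3] 64.6
scene tray waffle [228. 297.] trayxy (np.float64(44.9), np.float64(40.6)) [71.1 77.3] 64.6
side tray waffle [258. 177.] trayxy (np.float64(36.3), np.float64(11.9)) [169.8  81.1] 68.2
tcp [ 383.4 -252.9  145.2] yaw 65.7 q6 -1.84 t 25.6 -> dx,dy,dz,turn [ 1.045e+02  2.975e+02 -2.000e-01] -0.713
```

Emit:
{"method": "arm_command", "body": {"increments": "1 8 24 0 0; 1 20 58 0 0; 1 35 98 0 0; 1 49 138 0 0; 1 63 178 0 0"}}

```text
t: 26.05
tool_pos: [0.3977, -0.0626, 0.1427]
orientation: [-0.663, -3.068, -0.0]
force: [0.5, 0.2, -1.4]
opening: 0.018
gripper_force: 60.0
```

Emit:
{"method": "arm_command", "body": {"increments": "1 14 40 0 -0.1; 1 28 80 0 -0.22; 1 37 105 0 -0.34; 1 41 117 0 -0.46; 1 41 119 0 -0.56"}}

```text
t: 26.55
tool_pos: [0.4093, 0.0627, 0.1426]
orientation: [0.224, -3.13, -0.001]
force: [0.1, 0.3, -2.9]
opening: 0.0176
gripper_force: 60.0
```

Emit:
{"method": "arm_command", "body": {"increments": "1 0 0 0 -0.1; 1 0 0 0 -0.153; 1 0 0 0 -0.153; 1 0 0 0 -0.153"}}

```text
t: 26.95
tool_pos: [0.4098, 0.0609, 0.1434]
orientation: [0.448, -3.107, -0.0]
force: [0.3, 0.3, -2.4]
opening: 0.0175
gripper_force: 60.0
```

Run:
```python
from h import *
waffles("scene")
go(410.8,61.2,90,np.radians(106.5))
```

```text
scene waffle [198. 307.] [ 598.5 -348.9] [70.7 77. ] 64.5
scene waffle [229. 297.] [ 628.1 -272.9] [71.4 76.9] 64.8
scene waffle [335. 245.] [694.7  54.6] [75.  76.1] 17.1
scene waffle [349. 227.] [671.6 135.7] [75.1 73.8] 15.8
tcp [410.   60.9 143.7] yaw 106.4 q6 -1.83 t 27.0 -> dx,dy,dz,turn [-0.9  0.  53.7] -0.002
```

Emit:
{"method": "arm_command", "body": {"increments": "1 -1 0 25 0; 1 -1 0 45 0; 1 -1 0 54 0; 1 -1 0 54 0; 1 -1 0 54 0"}}

```text
t: 27.5
tool_pos: [0.4119, 0.0612, 0.0911]
orientation: [-0.45, 3.109, 0.0]
force: [0.6, -0.3, -1.5]
opening: 0.0175
gripper_force: 60.0
```

Emit:
{"method": "arm_command", "body": {"increments": "1 -10 0 0 0; 1 -24 0 0 0; 1 -39 0 0 0; 1 -54 0 0 0; 1 -69 0 0 0"}}

```text
t: 28.0
tool_pos: [0.4795, 0.0811, 0.0922]
orientation: [-0.45, 3.107, -0.0]
force: [0.5, -0.5, -1.3]
opening: 0.0174
gripper_force: 60.0
```

Emit:
{"method": "arm_command", "body": {"increments": "1 -14 0 0 0; 1 -28 0 0 0; 1 -42 0 0 0; 1 -56 0 0 0; 1 -70 0 0 0"}}

```text
t: 28.5
tool_pos: [0.5465, 0.101, 0.0921]
orientation: [-0.45, 3.107, -0.0]
force: [0.4, -0.2, -1.6]
opening: 0.0178
gripper_force: 60.0
```

Emit:
{"method": "arm_command", "body": {"increments": "1 -14 0 0 0; 1 -26 0 0 0; 1 -34 0 0 0; 1 -38 0 0 0; 1 -38 0 0 0"}}

```text
t: 29.0
tool_pos: [0.5818, 0.1116, 0.0911]
orientation: [-0.451, 3.109, -0.0]
force: [0.1, 0.1, -1.9]
opening: 0.0174
gripper_force: 60.0
```

Run:
```python
from h import *
waffles("scene")
go(582.4,112.1,90,np.radians(106.5))
```

```text
scene waffle [197. 307.] [ 598.4 -349.1] [70.4 76.4] 64.5
scene waffle [228. 297.] [ 628.  -273.2] [70.4 76.9] 64.8
scene waffle [337. 245.] [695.3  54.3] [76.6 76.7] 14.9
scene waffle [349. 227.] [673.5 136. ] [73.8 75. ] 15.4
tcp [581.3 111.6  90.9] yaw 106.5 q6 -1.76 t 29.1 -> dx,dy,dz,turn [-1.2  0.2  0.9] 0.0
```

Emit:
{"method": "arm_command", "body": {"increments": "1 -1 0 -5 0; 1 -1 0 -10 0; 1 -1 0 -16 0; 1 -1 0 -24 0; 1 -1 0 -34 0"}}

```text
t: 29.55
tool_pos: [0.5821, 0.1118, 0.1253]
orientation: [0.451, -3.109, -0.0]
force: [-0.3, 0.9, -1.9]
opening: 0.0179
gripper_force: 60.0
```

Emit:
{"method": "arm_command", "body": {"increments": "1 0 0 -12 0; 1 0 0 -26 0; 1 0 0 -42 0; 1 0 0 -54 0; 1 0 0 -60 0"}}

```text
t: 30.05
tool_pos: [0.5832, 0.112, 0.1871]
orientation: [-0.451, 3.106, -0.0]
force: [0.3, -0.5, -2.5]
opening: 0.0174
gripper_force: 60.0
```

Run:
```python
from h import *
waffles("scene")
go(457.3,-192.4,185,np.radians(65.6))
```

```text
scene waffle [198. 308.] [ 598.4 -348.7] [70.8 77.4] 64.4
scene waffle [229. 297.] [ 627.9 -273.2] [70.5 77. ] 64.6
scene waffle [335. 245.] [694.9  54.6] [74.9 78.8] 17.1
scene waffle [352. 206.] [617.8 207.7] [84.6 91.6] 15.7
tcp [583.4 112.  187.4] yaw 106.5 q6 -1.76 t 30.1 -> dx,dy,dz,turn [ 207.4 -256.     1.9] 0.714
```

Lifted. Carry to the front-left tray slot.

Emit:
{"method": "arm_command", "body": {"increments": "1 5 -6 0 0; 1 14 -18 0 0; 1 28 -35 0 0; 1 44 -54 0 0; 1 60 -74 0 0"}}

```text
t: 30.6
tool_pos: [0.5442, 0.0222, 0.1834]
orientation: [0.451, -3.107, 0.0]
force: [0.4, -0.2, -2.4]
opening: 0.0178
gripper_force: 60.0
```

Emit:
{"method": "arm_command", "body": {"increments": "1 16 -20 0 0; 1 32 -40 0 0; 1 48 -60 0 0; 1 64 -80 0 0; 1 80 -99 0 0"}}

```text
t: 31.1
tool_pos: [0.4954, -0.0955, 0.1836]
orientation: [0.45, -3.107, -0.0]
force: [0.1, 0.1, -1.5]
opening: 0.0176
gripper_force: 60.0
```

Emit:
{"method": "arm_command", "body": {"increments": "1 16 -20 0 0.03; 1 32 -40 0 0.08; 1 47 -58 0 0.15; 1 59 -73 0 0.22; 1 67 -83 0 0.29"}}

```text
t: 31.6
tool_pos: [0.4545, -0.1941, 0.1836]
orientation: [-0.01, -3.14, -0.0]
force: [-0.1, 0.8, -2.6]
opening: 0.0175
gripper_force: 60.0
```

Emit:
{"method": "arm_command", "body": {"increments": "1 0 0 0 0.08; 1 0 0 0 0.17; 1 0 0 0 0.27; 1 0 0 0 0.36; 1 0 0 0 0.42"}}

```text
t: 32.1
tool_pos: [0.4551, -0.1929, 0.1835]
orientation: [-0.664, -3.069, -0.0]
force: [0.1, -0.4, -1.9]
opening: 0.0173
gripper_force: 60.0
```

Run:
```python
from h import *
go(457.3,-192.4,110.5,np.radians(65.6))
```

```text
tcp [ 455.1 -192.9  183.5] yaw 65.6 q6 -1.65 t 32.1 -> dx,dy,dz,turn [-2.   1.4 73. ] -0.0
```

Emit:
{"method": "arm_command", "body": {"increments": "1 -2 1 10 0; 1 -2 1 25 0; 1 -2 1 42 0; 1 -2 1 60 0; 1 -2 1 73 0"}}

```text
t: 32.6
tool_pos: [0.4572, -0.1917, 0.1085]
orientation: [-0.655, -3.069, -0.001]
force: [-0.8, -0.6, -2.5]
opening: 0.0175
gripper_force: 60.0
```

Run:
```python
from h import *
ontray(.053)
go(457.3,-192.4,84.5,np.radians(65.6))
```

```text
scene tray waffle [198. 307.] trayxy (np.float64(62.7), np.float64(-41.3)) [70.1 76.1] 64.5
scene tray waffle [229. 297.] trayxy (np.float64(58.0), np.float64(38.8)) [69.9 76.7] 65.0
scene tray waffle [220. 269.] trayxy (np.float64(-39.2), np.float64(40.5)) [70.3 78.3] 65.0
side tray waffle [264. 180.] trayxy (np.float64(-20.2), np.float64(44.8)) [164.7 148.8] 68.2
tcp [ 456.5 -191.3  108.1] yaw 65.9 q6 -1.65 t 32.7 -> dx,dy,dz,turn [-1.3 -0.7 23.6] 0.005
```

Emit:
{"method": "arm_command", "body": {"increments": "1 1 0 7 0; 1 1 0 13 0; 1 1 0 19 0; 1 1 0 24 0; 1 1 0 26 0"}}

```text
t: 33.2
tool_pos: [0.4578, -0.1919, 0.0852]
orientation: [-0.657, -3.072, -0.0]
force: [-0.0, 0.7, -1.6]
opening: 0.018
gripper_force: 60.0
```

Emit:
{"method": "arm_command", "body": {"increments": "1 0 0 0 0; 1 3 0 0 0; 1 10 0 0 0; 1 22 0 0 0; 1 38 0 0 0"}}

```text
t: 33.7
tool_pos: [0.4229, -0.1762, 0.0859]
orientation: [0.657, 3.071, -0.0]
force: [0.8, -0.0, -1.8]
opening: 0.0177
gripper_force: 60.0
```

Emit:
{"method": "arm_command", "body": {"increments": "1 16 0 0 0; 1 32 0 0 0; 1 46 0 0 0; 1 52 0 -20 0; 1 52 0 -50 0"}}

```text
t: 34.2
tool_pos: [0.3731, -0.1537, 0.1342]
orientation: [-0.657, -3.068, -0.002]
force: [1.3, -0.5, -2.6]
opening: 0.0177
gripper_force: 60.0
```

Run:
```python
from h import *
ontray(.035);waffles("scene")
go(435.2,-21.2,145,np.radians(106.5))
```

```text
scene tray waffle [226. 286.] trayxy (np.float64(2.8), np.float64(40.8)) [ 71.3 161.2] 65.0
scene tray waffle [198. 307.] trayxy (np.float64(48.8), np.float64(-41.0)) [71.5 77.9] 64.9
side tray waffle [264. 181.] trayxy (np.float64(-5.5), np.float64(11.9)) [168.5 169.1] 65.0
scene waffle [198. 308.] [ 598.1 -348.5] [71.1 78. ] 64.5
scene waffle [336. 245.] [694.9  55. ] [75.2 76.1] 16.5
tcp [ 377.1 -155.8  137.8] yaw 65.8 q6 -1.67 t 34.4 -> dx,dy,dz,turn [  2.1 146.6  -7.3] -0.71
```

Emit:
{"method": "arm_command", "body": {"increments": "1 0 10 -7 -0.05; 1 0 40 -7 -0.15; 1 1 80 -7 -0.27; 1 2 115 -7 -0.39; 1 2 140 -7 -0.5"}}

```text
t: 34.85
tool_pos: [0.431, -0.0238, 0.1415]
orientation: [0.136, -3.137, -0.002]
force: [0.3, -0.2, -2.3]
opening: 0.0177
gripper_force: 60.0
```

Emit:
{"method": "arm_command", "body": {"increments": "1 0 0 0 -0.1; 1 0 0 0 -0.21; 1 0 0 0 -0.21; 1 0 0 0 -0.21"}}

```text
t: 35.25
tool_pos: [0.4307, -0.026, 0.1418]
orientation: [0.448, -3.108, -0.001]
force: [-0.8, -0.2, -2.2]
opening: 0.017
gripper_force: 60.0
```

Run:
```python
from h import *
waffles("scene")
go(435.2,-21.2,90,np.radians(106.5))
```

```text
scene waffle [198. 308.] [ 598.3 -349. ] [70.4 77.1] 64.5
scene waffle [336. 246.] [695.1  54.5] [75.2 75.6] 16.2
tcp [430.8 -26.3 142. ] yaw 106.4 q6 -2.04 t 35.3 -> dx,dy,dz,turn [-5.7  3.6 52. ] -0.002
```

Emit:
{"method": "arm_command", "body": {"increments": "1 -6 3.5 25 0; 1 -6 3.5 45 0; 1 -6 3.5 52 0; 1 -6 3.5 52 0; 1 -6 3.5 52 0"}}

```text
t: 35.8
tool_pos: [0.4364, -0.0217, 0.0913]
orientation: [-0.45, 3.109, -0.0]
force: [0.2, -0.0, -1.3]
opening: 0.0176
gripper_force: 60.0
```

Emit:
{"method": "arm_command", "body": {"increments": "1 -10 0 0 0; 1 -24 0 0 0; 1 -39 0 0 0; 1 -54 0 0 0; 1 -69 0 0 0"}}

```text
t: 36.3
tool_pos: [0.5042, -0.0016, 0.0918]
orientation: [-0.45, 3.107, -0.001]
force: [-0.2, -0.8, -1.4]
opening: 0.0178
gripper_force: 60.0
```

Emit:
{"method": "arm_command", "body": {"increments": "1 -14 0 0 0; 1 -28 0 0 0; 1 -42 0 0 0; 1 -56 0 0 0; 1 -70 0 0 0"}}

```text
t: 36.8
tool_pos: [0.5712, 0.0184, 0.0916]
orientation: [-0.45, 3.107, -0.0]
force: [0.1, 0.5, -1.6]
opening: 0.0173
gripper_force: 60.0
```

Emit:
{"method": "arm_command", "body": {"increments": "1 -14 0 0 0; 1 -26 0 0 0; 1 -34 0 0 0; 1 -39 0 0 0; 1 -39 0 0 0"}}

```text
t: 37.3
tool_pos: [0.6073, 0.0293, 0.0909]
orientation: [-0.451, 3.108, -0.0]
force: [0.2, 0.6, -2.0]
opening: 0.0178
gripper_force: 60.0
```

Run:
```python
from h import *
waffles("scene")
go(606.8,29.7,90,np.radians(106.5))
```

```text
scene waffle [198. 307.] [ 598.5 -348.7] [71.  77.1] 64.5
scene waffle [336. 246.] [698.9  55. ] [75.5 75.1] 16.0
tcp [606.8  29.2  90.7] yaw 106.5 q6 -1.9 t 37.4 -> dx,dy,dz,turn [-0.1  0.5  0.7] 0.0
```

Emit:
{"method": "arm_command", "body": {"increments": "1 0 0 -5 0; 1 0 0 -10 0; 1 0 0 -16 0; 1 0 0 -24 0; 1 0 0 -34 0"}}

```text
t: 37.85
tool_pos: [0.6065, 0.0291, 0.1254]
orientation: [0.451, -3.109, -0.0]
force: [-0.0, -0.3, -3.2]
opening: 0.0174
gripper_force: 60.0
```

Emit:
{"method": "arm_command", "body": {"increments": "1 0 0 -12 0; 1 0 0 -26 0; 1 0 0 -42 0; 1 0 0 -54 0; 1 0 0 -60 0"}}

```text
t: 38.35
tool_pos: [0.6076, 0.0291, 0.1871]
orientation: [-0.451, 3.106, -0.001]
force: [-0.0, -0.4, -2.6]
opening: 0.0174
gripper_force: 60.0
```

Run:
```python
from h import *
im,m=shot("scene","s7")
for k in blobs(im,"gold",300)[:5]:print(k.mean(0),rect(m,k,.131))
go(422.6,-271.2,185,np.radians(65.6))
```

```text
[225.08391608 285.82517483] (array([ 652., -293.]), array([ 65.1, 147.5]), 65.0)
[197.91 307.33] (array([ 659.4, -378.2]), array([65.2, 71.1]), 64.6)
[337.97752809 224.16853933] (array([701.9,  52.4]), array([74.8, 82.1]), 16.9)
tcp [607.8  29.1 187.4] yaw 106.5 q6 -1.9 t 38.4 -> dx,dy,dz,turn [ 262.9 -235.3    1.8] 0.714
```

Emit:
{"method": "arm_command", "body": {"increments": "1 5 -5 0 0; 1 15 -14 0 0; 1 30 -27 0 0; 1 48 -43 0 0; 1 66 -59 0 0"}}

```text
t: 38.9
tool_pos: [0.5584, -0.0475, 0.1834]
orientation: [0.451, -3.107, -0.0]
force: [0.5, -0.2, -2.5]
opening: 0.0174
gripper_force: 60.0
```

Emit:
{"method": "arm_command", "body": {"increments": "1 18 -16 0 0; 1 36 -32 0 0; 1 54 -48 0 0; 1 72 -64 0 0; 1 90 -80 0 0"}}

```text
t: 39.4
tool_pos: [0.4947, -0.1498, 0.1835]
orientation: [0.45, -3.107, -0.001]
force: [-0.2, 0.4, -3.0]
opening: 0.0177
gripper_force: 60.0
```

Emit:
{"method": "arm_command", "body": {"increments": "1 18 -16 0 0.03; 1 36 -33 0 0.08; 1 54 -50 0 0.15; 1 72 -66 0 0.22; 1 86 -80 0 0.29"}}

```text
t: 39.9
tool_pos: [0.4347, -0.2508, 0.1835]
orientation: [-0.009, -3.14, -0.001]
force: [-0.1, 0.1, -2.7]
opening: 0.0176
gripper_force: 60.0
```

Emit:
{"method": "arm_command", "body": {"increments": "1 8 -3 0 0.08; 1 12 -4 0 0.17; 1 12 -4 0 0.27; 1 12 -4 0 0.36; 1 12 -4 0 0.42"}}

```text
t: 40.4
tool_pos: [0.4234, -0.2538, 0.1835]
orientation: [-0.664, -3.069, -0.001]
force: [-0.7, 0.3, -3.3]
opening: 0.0179
gripper_force: 60.0
```

Run:
```python
from h import *
go(422.6,-271.2,110.5,np.radians(65.6))
```

```text
tcp [ 423.4 -253.8  183.5] yaw 65.6 q6 -1.79 t 40.4 -> dx,dy,dz,turn [ -6.6 -16.2  73. ] -0.0
```

Emit:
{"method": "arm_command", "body": {"increments": "1 -2 -5 0 0; 1 -5 -11 15 0; 1 -6.5 -16 34 0; 1 -6.5 -16 54 0; 1 -6.5 -16 73 0"}}

```text
t: 40.9
tool_pos: [0.4232, -0.2712, 0.1093]
orientation: [-0.656, -3.071, -0.001]
force: [-0.3, -0.5, -1.8]
opening: 0.0178
gripper_force: 60.0
```

Run:
```python
from h import *
ontray(.053)
go(422.6,-271.2,84.5,np.radians(65.6))
```

```text
scene tray waffle [226. 286.] trayxy (np.float64(17.3), np.float64(39.1)) [ 70.  158.8] 65.1
scene tray waffle [198. 307.] trayxy (np.float64(62.1), np.float64(-41.5)) [70.2 77.1] 63.9
scene tray waffle [190. 278.] trayxy (np.float64(-37.8), np.float64(-41.1)) [71.4 77.7] 65.4
side tray waffle [270. 179.] trayxy (np.float64(-25.0), np.float64(37.1)) [189.9 159. ] 68.2
tcp [ 421.5 -269.6  107.1] yaw 65.9 q6 -1.82 t 41.0 -> dx,dy,dz,turn [-1.8 -1.  22.6] 0.005
```

Emit:
{"method": "arm_command", "body": {"increments": "1 1 -1 7 0; 1 1 -1 13 0; 1 1 -1 19 0; 1 1 -1 24 0; 1 1 -1 26 0"}}

```text
t: 41.5
tool_pos: [0.423, -0.2713, 0.0853]
orientation: [-0.657, -3.072, -0.0]
force: [0.4, -0.2, -1.9]
opening: 0.0177
gripper_force: 60.0
```

Emit:
{"method": "arm_command", "body": {"increments": "1 0 0 0 0; 1 3 0 0 0; 1 10 0 0 0; 1 22 0 0 0; 1 38 0 0 0"}}

```text
t: 42.0
tool_pos: [0.3879, -0.2557, 0.0859]
orientation: [0.657, 3.072, -0.0]
force: [-0.3, 0.4, -2.3]
opening: 0.0173
gripper_force: 60.0
```

Emit:
{"method": "arm_command", "body": {"increments": "1 15 0 0 0; 1 30 0 0 0; 1 46 0 0 0; 1 50 0 -25 0; 1 50 0 -60 0"}}

```text
t: 42.5
tool_pos: [0.3403, -0.2336, 0.1442]
orientation: [-0.657, -3.068, -0.004]
force: [0.9, -0.9, -2.0]
opening: 0.0178
gripper_force: 60.0
```

Run:
```python
from h import *
ontray(.035)
im,m=shot("scene","s8")
go(414.4,57.5,145,np.radians(0))
```

```text
scene tray waffle [225. 286.] trayxy (np.float64(2.6), np.float64(40.8)) [ 71.3 161.6] 65.0
scene tray waffle [198. 307.] trayxy (np.float64(48.7), np.float64(-41.0)) [71.5 78.1] 64.7
scene tray waffle [191. 282.] trayxy (np.float64(-37.7), np.float64(-41.9)) [71.2 77.5] 65.3
side tray waffle [268. 180.] trayxy (np.float64(-5.3), np.float64(11.9)) [171.4 167.1] 66.1
tcp [ 343.9 -236.6  148.5] yaw 65.8 q6 -1.87 t 42.6 -> dx,dy,dz,turn [ 56.2 297.2   2.6] 1.149
```

View pics/s8.png

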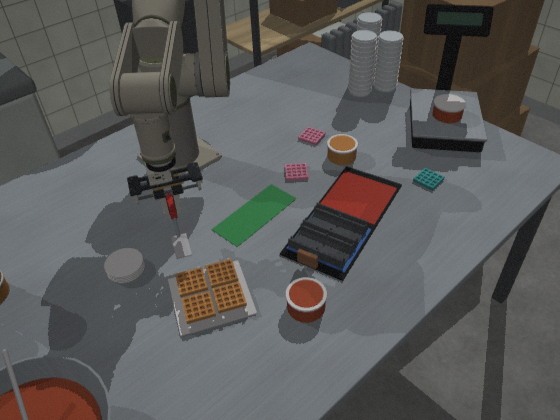

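All four waffles lie flat in the tray around (212,290). The pan is empty on blue at (330,240), and the mat is free at (255,215). Now I park the spatula on the mat.

Emit:
{"method": "arm_command", "body": {"increments": "1 10 40 2 0.1; 1 22 85 2 0.24; 1 34 130 2 0.38; 1 46 175 2 0.52; 1 50 220 2 0.66"}}

```text
t: 43.15
tool_pos: [0.3799, -0.0367, 0.1424]
orientation: [-1.513, -2.752, 0.0]
force: [0.9, -0.6, -1.8]
opening: 0.0177
gripper_force: 60.0
```

Emit:
{"method": "arm_command", "body": {"increments": "1 0 0 0 0.13; 1 0 0 0 0.26; 1 0 0 0 0.38; 1 0 0 0 0.49; 1 0 0 0 0.49"}}

```text
t: 43.65
tool_pos: [0.3801, -0.0382, 0.1424]
orientation: [-2.131, -2.306, 0.001]
force: [0.7, -0.0, -2.0]
opening: 0.0174
gripper_force: 60.0
```

Run:
```python
from h import *
go(412,65,95,np.radians(0))
```

```text
tcp [380.1 -38.2 142.4] yaw 4.5 q6 -0.31 t 43.6 -> dx,dy,dz,turn [100.3  40.   47.4] 0.079
```

Emit:
{"method": "arm_command", "body": {"increments": "1 25 10 5 0.03; 1 55 20 15 0.06; 1 85 32 30 0.08; 1 100 40 45 0.08; 1 100 40 53 0.08"}}

```text
t: 44.15
tool_pos: [0.4119, 0.066, 0.0888]
orientation: [-2.213, -2.227, 0.002]
force: [-0.2, -0.3, -3.2]
opening: 0.0177
gripper_force: 60.0
```

Emit:
{"method": "arm_command", "body": {"increments": "1 0 0 5 0; 1 0 0 9 0; 1 0 0 12 0; 1 0 0 13 0; 1 0 0 13 0"}}

```text
t: 44.65
tool_pos: [0.4129, 0.064, 0.0779]
orientation: [2.221, 2.221, 0.001]
force: [1.3, 1.0, -1.3]
opening: 0.0177
gripper_force: 60.0
```

Run:
```python
from h import *
go(412,65,74.7,np.radians(0));print(robot.read_state()["force"])
```

```text
tcp [412.9  64.   77.9] yaw 0.0 q6 0.03 t 44.6 -> dx,dy,dz,turn [ 1.  -0.9  3.2] 0.0
[ 1.27365737  0.95873587 -1.32946978]
```

Emit:
{"method": "arm_command", "body": {"increments": "1 0 0 1 0; 1 0 0 2 0; 1 0 0 2.5 0; 1 0 0 2.5 0; 1 0 0 2.5 0"}}

```text
t: 45.15
tool_pos: [0.4128, 0.0645, 0.0752]
orientation: [-2.221, -2.222, -0.0]
force: [-0.7, 1.1, -2.5]
opening: 0.0174
gripper_force: 60.0
```

Emit:
{"method": "arm_command", "body": {"increments": "1 0 0 0.7 0; 1 0 0 0.7 0; 1 0 0 0.7 0; 1 0 0 0.7 0"}}

```text
t: 45.55
tool_pos: [0.413, 0.0645, 0.0748]
orientation: [2.221, 2.222, 0.001]
force: [-2.6, 1.4, 3.7]
opening: 0.0179
gripper_force: 60.0
```

Emit:
{"method": "arm_command", "body": {"increments": "0.5 0 0 0 0; 0.5 0 0 0 0; 0.5 0 0 0 0; 0.5 0 0 0 0; 0.5 0 0 -10 0", "grip_force": 40}}

```text
t: 46.05
tool_pos: [0.4115, 0.0643, 0.0834]
orientation: [-2.219, -2.221, 0.003]
force: [-0.5, -0.2, 0.3]
opening: 0.0461
gripper_force: 0.0
```

Emit:
{"method": "arm_command", "body": {"increments": "0.5 0 0 -30 0; 0.5 0 0 -65 0; 0.5 0 0 -105 0; 0.5 0 0 -145 0; 0.5 0 0 -170 0"}}

```text
t: 46.55
tool_pos: [0.4136, 0.0644, 0.2588]
orientation: [2.219, 2.22, 0.005]
force: [0.1, -0.6, 0.4]
opening: 0.0466
gripper_force: 0.0
```

Run:
```python
from h import *
im,m=shot("scene");h=cv2.cvtColor(im,cv2.COLOR_BGR2HSV)
for c,z in(("red",.079),("red",.006),("green",.002),("blue",.006)):
    for k in blobs(im,c,60)[:2]: print(c,z,k.mean(0).round(),*rect(m,k,z))
mk=cv2.inRange(h,(5,80,30),(16,255,200));mk[:, :280]=0;mk[:235]=0;mk[275:]=0;mk[:,325:]=0
k=max(cv2.findContours(mk,0,1)[0],key=cv2.contourArea)[:,0];print("handle",k.mean(0),cv2.boundingRect(k),rect(m,k,.064))
go(681,-38.5,244,np.radians(-73.3))
```

```text
red 0.079 [363. 196.] [631.6 223.5] [172.5 172.6] 16.9
red 0.079 [272. 188.] [423.5  61.6] [91.4 30.2] 89.7
red 0.006 [363. 196.] [582.3 288.2] [184.5 184.6] 16.9
red 0.006 [272. 188.] [359.8 115. ] [97.8 32.3] 89.7
green 0.002 [253. 215.] [407.7   1.1] [109.1 268.7] 6.1
blue 0.006 [347. 255.] [727.8  97.8] [200.1  80. ] 84.3
handle [307.16393443 258.37704918] (297, 249, 21, 21) (array([689.5, -51.5]), array([74.1, 43.9]), 15.9)
tcp [415.   64.5 262.4] yaw 0.0 q6 0.03 t 46.6 -> dx,dy,dz,turn [-103.2  265.7   20.9] 1.28
```

Emit:
{"method": "arm_command", "body": {"increments": "0.63 -8 20 0 0.13; 0.63 -24 62 0 0.27; 0.63 -42 108 0 0.41; 0.63 -62 158 0 0.55; 0.63 -80 206 10 0.68"}}

```text
t: 47.1
tool_pos: [0.6158, -0.0144, 0.2473]
orientation: [2.837, 1.345, 0.004]
force: [-0.2, 0.6, 0.6]
opening: 0.0347
gripper_force: 0.0
```

Run:
```python
from h import *
go(681,-38.5,244,np.radians(-73.3))
```

```text
tcp [615.8 -14.4 247.3] yaw -39.3 q6 0.58 t 47.1 -> dx,dy,dz,turn [22.6 65.7  3.5] 0.594
```

Emit:
{"method": "arm_command", "body": {"increments": "0.63 6 16 3 0.14; 0.63 14 40 3 0.28; 0.63 22 65 3 0.42; 0.63 22 65 3 0.56; 0.63 22 65 3 0.594"}}

```text
t: 47.6
tool_pos: [0.678, -0.0376, 0.242]
orientation: [-3.108, -0.456, 0.002]
force: [-0.5, 0.1, 0.3]
opening: 0.0343
gripper_force: 0.0
```

Run:
```python
from h import *
im,m=shot("wrist","w9");h=cv2.cvtColor(im,cv2.COLOR_BGR2HSV)
mk=cv2.inRange(h,(5,80,30),(20,255,255));mk[280:]=0
for k in sorted(cv2.findContours(mk,0,1)[0],key=cv2.contourArea)[-4:]:
  if cv2.contourArea(k)>100:k=k[:,0];print("handle",k.mean(0),rect(m,k,.064),rect(m,k,.02))
for k in blobs(im,"red",200)[:2]: print(k.mean(0).round(),rect(m,k,.006))
go(681,-38.5,60,np.radians(-73.3))
```

```text
handle [362.42763158 116.59868421] (array([758.8, -79. ]), array([60.7, 13.8]), 7.6) (array([760.1, -87.9]), array([69. , 15.7]), 7.6)
handle [468.56578947 266.73684211] (array([ 658.6, -218.8]), array([ 8.7, 38.2]), 65.1) (array([ 646., -247.]), array([ 9.9, 43.5]), 65.1)
handle [286.95597484 191.16981132] (array([679.6, -36.3]), array([62.1, 14. ]), 16.4) (array([669.9, -39.3]), array([70.6, 16. ]), 16.4)
handle [423.61245675 124.66435986] (array([ 765.8, -129.5]), array([84.1, 84.6]), 16.7) (array([ 768. , -145.3]), array([95.7, 96.3]), 16.7)
[ 25. 178.] (array([600.8, 230. ]), array([187.7,  73.1]), 16.7)
tcp [677.8 -37.4 242.3] yaw -73.2 q6 1.15 t 47.6 -> dx,dy,dz,turn [  2.9   2.1 182.3] 0.001
```

View pics/w9.png

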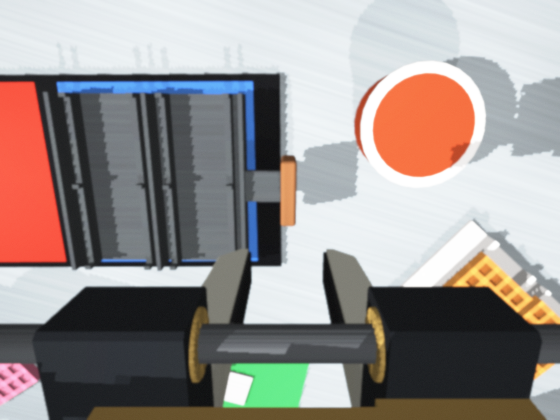

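The empty pan is still on blue, its handle at (287,191) with the tub clear at (423,125). Gripping it and sliding back.

Emit:
{"method": "arm_command", "body": {"increments": "0.63 2 0 40 0; 0.63 2 0 80 0; 0.63 2 0 125 0; 0.63 2 0 160 0; 0.63 2 0 182 0"}}

```text
t: 48.15
tool_pos: [0.6773, -0.0362, 0.0568]
orientation: [-3.105, -0.467, 0.007]
force: [-0.3, 0.2, -0.7]
opening: 0.0346
gripper_force: 0.0
```

Emit:
{"method": "arm_command", "body": {"increments": "0.63 0 0 0 0; 1 0 0 0 0; 1 0 0 0 0; 1 0 0 0 0; 1 0 0 0 0"}}

```text
t: 48.65
tool_pos: [0.6806, -0.0368, 0.0621]
orientation: [3.106, 0.465, 0.004]
force: [0.3, -1.4, 4.3]
opening: 0.0135
gripper_force: 40.0
```

Run:
```python
from h import *
a=np.radians(17)
go(583+130*np.sin(a),287.5-130*np.cos(a),61,a-np.pi/2)
```

```text
tcp [680.6 -36.8  62.1] yaw -73.0 q6 1.14 t 48.6 -> dx,dy,dz,turn [   1.7 -208.7    0.9] 0.001
```

Emit:
{"method": "arm_command", "body": {"increments": "1 0 -8 0 0; 1 0 -24 0 0; 1 1 -44 0 0; 1 1 -65 0 0; 1 1 -86 0 0"}}

```text
t: 49.15
tool_pos: [0.6564, 0.0457, 0.0621]
orientation: [3.105, 0.464, 0.004]
force: [1.2, -5.0, 4.1]
opening: 0.0136
gripper_force: 40.0
```

Emit:
{"method": "arm_command", "body": {"increments": "1 0 -21 0 0; 1 0 -42 0 0; 1 1 -63 0 0; 1 1 -84 0 0; 1 1 -102 0 0"}}

```text
t: 49.65
tool_pos: [0.6274, 0.1441, 0.0621]
orientation: [3.106, 0.465, 0.004]
force: [1.6, -5.7, 4.7]
opening: 0.014
gripper_force: 40.0
```

Emit:
{"method": "arm_command", "body": {"increments": "1 0 -12 0 0; 1 0 -18 0 0; 1 0 -20 0 0; 1 0 -20 0 0; 1 0 -20 0 0"}}

```text
t: 50.15
tool_pos: [0.6215, 0.1632, 0.0621]
orientation: [3.107, 0.466, 0.004]
force: [0.0, -1.6, 4.8]
opening: 0.0136
gripper_force: 40.0
```

Emit:
{"method": "arm_command", "body": {"increments": "0.63 0 0 0 0; 0.63 0 0 0 0; 0.63 0 0 0 0; 0.63 0 0 -40 0; 0.63 0 0 -90 0"}}

```text
t: 50.65
tool_pos: [0.6176, 0.1625, 0.1474]
orientation: [3.107, 0.466, -0.013]
force: [1.2, 0.4, -0.1]
opening: 0.0342
gripper_force: 0.0
```

Emit:
{"method": "arm_command", "body": {"increments": "0.63 0 0 -40 0; 0.63 0 0 -80 0; 0.63 0 0 -90 0; 0.63 0 0 -90 0"}}

```text
t: 51.05
tool_pos: [0.6218, 0.1633, 0.2432]
orientation: [-3.107, -0.466, -0.007]
force: [0.3, -0.4, -0.2]
opening: 0.0345
gripper_force: 0.0
```

Run:
```python
from h import *
im,m=shot("wrist","w10");h=cv2.cvtColor(im,cv2.COLOR_BGR2HSV)
mk=cv2.inRange(h,(5,80,30),(20,255,255));mk[280:]=0
for k in sorted(cv2.findContours(mk,0,1)[0],key=cv2.contourArea)[-4:]:
  k=k[:,0];c,s,a=rect(m,k,.064)
  if 50<max(s)<70: t=np.radians(a);print("handle",c,s,a,"pan",c+130*np.array([-np.sin(t),np.cos(t)]))
im,m=shot("scene","s10")
for c,z in(("red",.079),("red",.006),("blue",.006),("green",.002)):
    for k in blobs(im,c,60)[:2]: print(c,z,k.mean(0).round(),*rect(m,k,z))
ontray(.035);go(614,163,200)
cv2.imwrite("pics/both10.png",np.hstack([im[100:340,100:440],cv2.resize(cv2.imread("pics/w10.png"),(320,240))]))
```

```text
handle [480.8 373.4] [17.3 56.4] 17.0 pan [442.79167839 497.71961828]
handle [620.4 164.4] [60.7 12.5] 17.1 pan [582.17475772 288.65309192]
red 0.079 [282. 195.] [469.5  60.9] [86.7 33.2] 75.4
red 0.079 [ 66. 404.] [ 630.  -708.8] [60.2 56.3] 62.9
red 0.006 [282. 195.] [409.  114.3] [92.7 35.6] 75.4
red 0.006 [ 66. 404.] [ 580.7 -708.9] [64.3 60.2] 62.9
blue 0.006 [329. 240.] [644.7  85.2] [188.3 191.4] 17.0
green 0.002 [248. 216.] [407.5   1. ] [108.7 268.9] 6.3
green 0.002 [280. 206.] [435.1  78.8] [ 38.  120.1] 6.0
scene tray waffle [225. 285.] trayxy (np.float64(2.7), np.float64(40.8)) [ 71.2 161.1] 65.1
scene tray waffle [198. 307.] trayxy (np.float64(48.7), np.float64(-40.8)) [71.6 78.4] 64.5
scene tray waffle [191. 282.] trayxy (np.float64(-37.9), np.float64(-41.8)) [71.1 77.6] 64.9
side tray waffle [268. 180.] trayxy (np.float64(-5.0), np.float64(11.9)) [172.5 168.6] 66.6
tcp [619.3 162.8 237.5] yaw -73.0 q6 1.45 t 51.2 -> dx,dy,dz,turn [-4.8 -1.8 37.5] 0
```

View pics/both10.png

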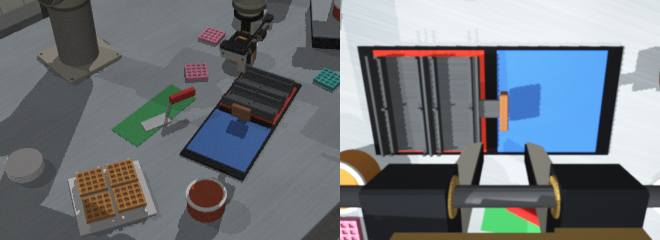

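The wrist view shows the pan squarely on the red mark, within 2 mm. The spatula has been knocked, though: its handle moved about 45 mm and turned about 15°. I'll look from above to check whether it still stands on the mat.

Emit:
{"method": "arm_command", "body": {"increments": "0.5 -40 20 -15 -0.13; 0.5 -80 40 -30 -0.26; 0.5 -120 60 -45 -0.39; 0.5 -160 80 -45 -0.52; 0.5 -200 100 -45 -0.65"}}

```text
t: 51.75
tool_pos: [0.4568, 0.0079, 0.284]
orientation: [-2.791, -1.441, 0.003]
force: [-0.1, -0.8, 0.2]
opening: 0.0467
gripper_force: 0.0
```

Emit:
{"method": "arm_command", "body": {"increments": "0.5 -35 -15 0 -0.13; 0.5 -35 -15 0 -0.26; 0.5 -35 -15 0 -0.39; 0.5 -35 -15 0 -0.52; 0.5 -35 -15 0 -0.63"}}

```text
t: 52.25
tool_pos: [0.4252, -0.011, 0.2836]
orientation: [-2.207, -2.232, 0.003]
force: [0.7, 0.4, -0.8]
opening: 0.0462
gripper_force: 0.0
```

Run:
```python
from h import *
im,m=shot("wrist","w11")
for k in blobs(im,"red",200)[:2]: print("red",k.mean(0).round(),*rect(m,k,.079))
mk=(im.min(2)>150).astype(np.uint8)*255;mk[260:]=0
for k in sorted(cv2.findContours(mk,1,1)[0],key=cv2.contourArea)[-5:]:
    k=k[:,0];r=rect(m,k,.005)
    if 60<max(r[1])<110: print("blade?",k.mean(0),*r)
for k in blobs(im,"green",200)[:2]: print("green",k.mean(0).round(),*rect(m,k,.002))
go(400,-20,290,0)
```

```text
red [328.  98.] [459.1  70.4] [82.7 16.7] 76.8
red [541. 273.] [681.8 -93. ] [73.4 33.5] 81.4
blade? [ 50.75789474 127.76842105] [162.5  38.4] [10.8 88.4] 0.8
green [272. 157.] [406.4   2. ] [110.6 269.4] 6.0
tcp [425.2 -10.9 283.6] yaw 1.0 q6 -0.16 t 52.3 -> dx,dy,dz,turn [ -8.6 -25.4  -6.3] 0.018
```

View pics/w11.png

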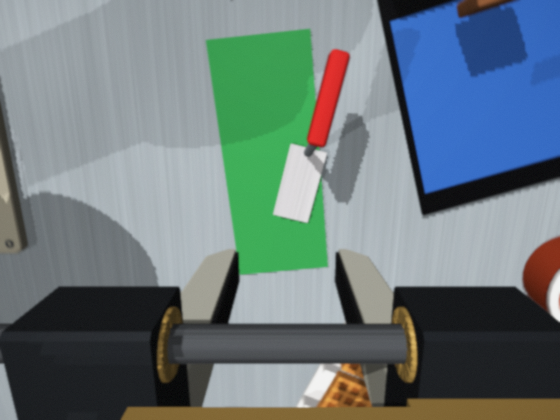

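The blade at (300,185) is still flat on the mat. Its centre is about 28 mm across and 27 mm along from the mat's centre, inside the 52 and 130 mm limits. Everything else is in place and the arm is clear, so I'm handing in.

```bash
python3 -c "
from plant import robot
print(robot.close_job())"
```

```text
the job is handed in; nothing more can be done
None
```

I handed the job in at about 52 s: all four waffles lie flat on the tray, the empty pan is back within about 2 mm of the red mark's centre, and the spatula stands on the green mat. The spatula was knocked after I parked it, but I checked from above and its blade centre is still well inside the mat. `close_job()` gave no verdict.

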